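Load the chill pucks and clip the pitcher shut

TASK

Get the steel pitcher ready for the afternoon: put every steel chill puck into it, then set the lid on so that it sits flush with its tongue lying in the pouring spout, and finally swing the clip all the way down over the lid. The clip starts down or nearly so and has to be swung back before the lid will go on; leave the juicer bowl, the dish of limes and the spoon where they are.

Things in the scene. Friction and masses are not known exactly. Their poses are not given: they have to be found in the camera images.
- pitcher_mouth (a point): Centre of the mouth, at rim height, of an upright stainless pitcher fixed on the 20 mm teak board. Body 112 mm outside, 106 mm inside diameter, 120 mm tall: rim 140 mm above the work surface, inner floor 115 mm below the rim. +x towards the pouring spout, -x towards the handle (reaches 102 mm from the axis) and the clip, z up.
- pitcher_spout (a point): Point at rim height in the pitcher's pouring spout, 66 mm from the pitcher's axis: an open channel 34 mm wide between two upright cheeks that reach 56 to 80 mm from the axis and rise 8 mm above the rim.
- clip (a joint): Hinge angle (rad) of the steel holding-down clip at the handle side of the rim. 0: down, its underside just above a seated lid's flange, reaching in to 28 mm from the pitcher's axis; grows as it swings up and back; 1.57 upright; 2.1 stop, leaning back over the handle, clear of the lid. Friction (0.05 N m) keeps it where it is left. Starts between 0 and 0.5.
- clip_hinge (a point): Point on the clip's hinge line, 66 mm from the pitcher's axis on the handle side and 7 mm above the rim; its x axis points at the spout, and the hinge line is its y axis.
- clip_tab (a point): Centre of the thumb tab at the clip end: a block 12 mm wide (along the hinge line), 14 mm long, 18 mm high, joined to the hinge by a strip 10 mm wide and 5 mm thick. With the clip at 0 it lies 31 mm from the hinge towards the spout and 8 mm above the hinge. It turns with the clip, so a hand that leads it round should pinch lightly (about 10 N) and let it turn, or push it.
- lid_grip (a point): Centre of the black grip bar on the loose steel lid (140 g): bar 40 mm long (x), 12 mm thick (y), 24 mm high. Flange: disc 114 mm across, 4 mm thick, underside 16 mm below this point; below it a plug 100 mm across, 12 mm deep, tapering to 90 mm. Lies plug down on the board, this point 28 mm above the board. +x towards the tongue, z up. Seated: this point 16 mm above the pitcher's rim.
- lid_tongue (a point): Point on the underside of the lid's flat tongue, 66 mm from the lid's centre; the tongue is 24 mm wide, 4 mm thick and reaches 76 mm from the centre. It belongs between the cheeks of the pitcher's spout.
- juicer_bowl: Bystander: clear glass juicer bowl, 124 mm across, about 60 mm high with its reamer cone. Origin at the centre of its underside.
- dish: Bystander: small terracotta dish with two limes, 104 mm across, 46 mm high. Origin at the centre of its underside.
- spoon: Bystander: slotted steel spoon, 230 mm long, 8 mm high, lying flat. Origin under its middle, x along it.
- puck1_mid (a point): Centre of a loose steel chill puck, a disc of 34 mm diameter and 20 mm height with rounded edges, 60 g, lying flat on the teak board (centre 10 mm above it) in the area to the robot's right of the pitcher. Three to five are present.
- puck2_mid (a point): Centre of a loose steel chill puck, a disc of 34 mm diameter and 20 mm height with rounded edges, 60 g, lying flat on the teak board (centre 10 mm above it) in the area to the robot's right of the pitcher. Three to five are present.
- puck3_mid (a point): Centre of a loose steel chill puck, a disc of 34 mm diameter and 20 mm height with rounded edges, 60 g, lying flat on the teak board (centre 10 mm above it) in the area to the robot's right of the pitcher. Three to five are present.
- puck4_mid (a point): Centre of a loose steel chill puck, a disc of 34 mm diameter and 20 mm height with rounded edges, 60 g, lying flat on the teak board (centre 10 mm above it) in the area to the robot's right of the pitcher. Three to five are present.
- puck5_mid (a point): Centre of a loose steel chill puck, a disc of 34 mm diameter and 20 mm height with rounded edges, 60 g, lying flat on the teak board (centre 10 mm above it) in the area to the robot's right of the pitcher. Three to five are present.
Things that resemble listed ones, but are neither listed nor needed, are in the scene too. There is more than one size of the spoon; the one meant has the size given above.

How it is judged:
By the outcome, as a careful person would: the job done as asked, in the order asked, and still so for the second after the job is handed in, with the robot touching nothing.
Of puck1, puck2, puck3, puck4, puck5 only 3 to 5 are there at a start; the rules pass over those that are not, and their reading is None.
At some moment in a run one of puck1, puck2, puck3, puck4, puck5, lid may be knocked a few centimetres aside while the robot is not near it.
It also fails if it takes over 210 s, if anything falls off the work surface, if the arm or the gripper's body presses on something with over 40 N, if the wrist force passes 120 N, or if a joint passes its speed limit or range.

ROBOT

A 6-joint arm with a two-finger parallel gripper is mounted at the origin on the work surface. World frame = base frame: x ahead of the robot, y to its left, z up, the work surface at z = 0. Lengths are in m, angles in rad, forces in N, time in s.
With the tool pointing down it reaches from about 0.35 to 0.85 m from the base axis. Payload 8.1 kg.
Tool frame: the origin (TCP) lies at the very end of the fingers, on their centre line; the grasp point (between the pads) lies 19 mm behind it; z points along the fingers, y is the direction in which the jaws open and shut (so a half turn about z gives the same grasp; the last joint's range is limited). The gripper opens to 93 mm and grips with 3 to 60 N. Pads are 15 mm wide; open, the fingers measure 128 mm over their backs; the gripper's body (75 mm by 188 mm) begins 65 mm behind the grasp point.
Start: joints at [-1.324, 0.13, 1.488, -0, 1.523, -0.085], TCP at [0.195, -0.567, 0.19] pointing down, gripper open.
Joint ranges: [-2.96, 2.96], [-0.89, 2.26], [0.02, 2.5], [-1.34, 4.48], [0, 2.73], [-2.66, 2.66]. Speed limits (rad/s): [2.39, 2.39, 2.79, 3.14, 3.14, 3.14].

INTERFACE

Orientations are given as a rotation vector (axis times angle).
In Python, from plant import robot gives the robot as it stands.
- The arm moves only by the shell command python3 -m inch 'ROWS' [FORCE]. ROWS is JSON, a list that holds one entry, the list of rows, each a list of 7 numbers: the shift along the tool's x, y, z in cm, then the turn, a rotation vector about the tool's x, y, z in degrees, then the gripper command: -1 is fully open, 1 is shut, values between are in proportion. A call has 1 to 5 rows; each row shifts and turns the commanded pose from where the row before left it, along the tool's axes as they then stand; what a row does not reach is not made up. A row lasts 1/10 s, in which the tool goes at most 50 mm and 8.59 degrees, less where a joint would pass 70% of its speed; a pose out of reach is approached as far as the arm can. A call with a gripper value outside its range is refused whole. The fingers move at their own pace and stop on an object; FORCE is the grip in N (left out, the last holds). Time passes only in rows, so rows that do not move let the fingers close. It gives the time, the measured TCP pose, the force and the opening at its end, in the units of the state.
- robot.read_state(): the state, without advancing time (a new reading comes with each control period).
- robot.read_camera(name): name is "side" or "top" or "wrist"; returns a dict with "image" (420x560x3 uint8, blue, green, red), "K" (3x3 intrinsics, pixels), "R" (3x3) and "t" (3): a world point X has camera coordinates R X + t; the wrist camera has in their place "tool_from_camera" (4x4, takes a point from camera to tool coordinates, whose origin is the TCP and whose axes are the flange's). Camera axes: x right, y down, z forward; pixel columns grow to the right and rows downward; lengths in m; the calibration is good to about 2 mm. A picture is of the moment at which its call begins: read the wrist's pose just before it. There is no depth.
- robot.close_job(): hands the job in, once; it reports no verdict.
The state is a dict: "t": time; "q": joint angles; "dq": joint speeds; "joint_torque": joint torques, N m; "tool_pos": TCP position; "orientation": TCP orientation; "force": force on the tool from outside, world axes, zero at the start; "wrist_torque": the same for the moment, N m; "opening": finger opening in m.
Only numpy, scipy, OpenCV 4.12 (cv2) and the standard library are available. Lean on these libraries where they do the work, as an engineer would, in place of code of your own. Each camera call takes 0.05 s, during which the arm holds its last target. There are 200 camera calls.

## Working session

There is one attempt and no reset: what is moved stays moved. The work goes in short steps, Python scripts to look and compute and a shell command to move; the robot and the scene stay as the last step left them, time stands still between calls to the robot, and variables do not carry over. Pictures are saved under pics/ and viewed, about 12 in all and at most 16, crops included, and the job is handed in when it is done.

```bash
ls; mkdir -p pics; python3 - <<'E'
from plant import robot
import cv2,numpy as np
for n in("top","side"):
    c=robot.read_camera(n); cv2.imwrite(f"pics/{n}0.png",c["image"]); np.savez(f"{n}.npz",K=c["K"],R=c["R"],t=c["t"])
    print(n,c["K"].round(1).tolist(),c["R"].round(3).tolist(),c["t"].round(3).tolist())
s=robot.read_state();print(s)
E
```

```text
pics
top [[465.7, 0.0, 274.0], [0.0, 465.7, 206.4], [0.0, 0.0, 1.0]] [[0.001, -1.0, -0.01], [-0.999, -0.0, -0.051], [0.051, 0.01, -0.999]] [0.006, 0.518, 1.387]
side [[453.0, 0.0, 279.6], [0.0, 453.0, 209.3], [0.0, 0.0, 1.0]] [[0.98, -0.2, 0.006], [-0.097, -0.501, -0.86], [0.176, 0.842, -0.51]] [-0.519, 0.141, 1.059]
{'t': 0.1, 'q': array([-1.32436823e+00,  1.31092951e-01,  1.48918738e+00,  1.83916872e-05,
        1.52303349e+00, -8.53889384e-02]), 'dq': array([-0.00251031, -0.00064662, -0.00282852,  0.00036919, -0.00038092,
       -0.00042732]), 'joint_torque': array([ 1.39483142e-03, -5.61341715e+01, -4.93096018e+01,  7.71003915e-02,
        2.91377044e-02, -7.36677748e-05]), 'tool_pos': array([ 0.19534846, -0.56669119,  0.18927871]), 'orientation': array([-3.09676131e+00, -5.18544171e-01,  1.88592568e-04]), 'force': array([ 0.14444942, -0.82838565, -0.57063798]), 'wrist_torque': array([-0.01271511,  0.04265962,  0.01613728]), 'opening': 0.09282463607642161}
```

View pics/top0.png

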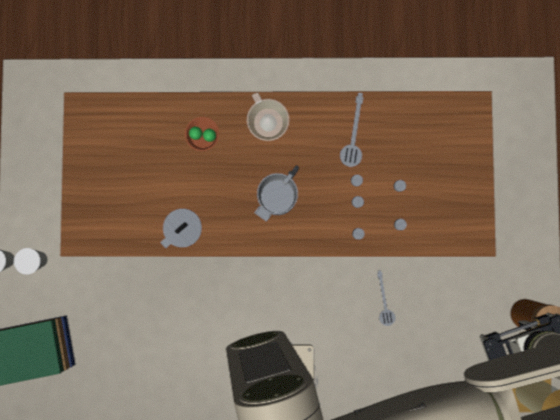

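View pics/side0.png

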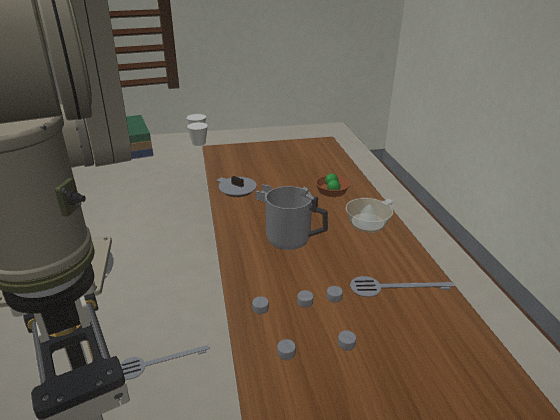

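Top view: pitcher at (277,195), with its spout lower-left at (263,213) and its handle and clip upper-right at (291,174). The lid is at (182,229) with its tongue at (165,243). Five puck candidates are at (357,181), (358,202), (359,234), (401,186) and (401,225). One enlarged crop will confirm them, plus measurements.

```bash
cat > h.py <<'E'
import cv2,numpy as np
from scipy.spatial.transform import Rotation as Rot
from plant import robot
def cam(n):
    s=robot.read_state(); c=robot.read_camera(n)
    if n=="wrist":
        T=np.eye(4);T[:3,:3]=Rot.from_rotvec(s["orientation"]).as_matrix();T[:3,3]=s["tool_pos"]
        M=np.linalg.inv(T@c["tool_from_camera"]); c["R"]=M[:3,:3];c["t"]=M[:3,3]
    return c
def ray(c,uv,z):
    d=c["R"].T@np.linalg.inv(c["K"])@np.array([*uv,1.]); o=-c["R"].T@c["t"]
    return o+d*(z-o[2])/d[2]
def proj(c,X):
    p=c["K"]@(c["R"]@np.asarray(X,float)+c["t"]); return p[:2]/p[2]
def blobs(c,box,amin,amax,satmax=70,vmin=60):
    u0,v0,u1,v1=box; hsv=cv2.cvtColor(c["image"],cv2.COLOR_BGR2HSV)[v0:v1,u0:u1]
    m=((hsv[...,1]<satmax)&(hsv[...,2]>vmin)).astype(np.uint8)
    n,l,st,ce=cv2.connectedComponentsWithStats(m)
    return [(ce[i]+[u0,v0],st[i]) for i in range(1,n) if amin<st[i][4]<amax]
E
python3 - <<'E'
from h import *
c=cam("top");im=c["image"]
cv2.imwrite("pics/crop1.png",cv2.resize(im[150:255,155:420],None,fx=3,fy=3,interpolation=cv2.INTER_CUBIC))
for ce,st in blobs(c,(340,165,420,250),30,300): print("puck",ce.round(1),st,ray(c,ce,.037).round(4))
for p in [(277,194),(263,213),(291,174)]: print(p,ray(c,p,.14).round(4))
for p in [(182,228.5),(165,243)]: print(p,ray(c,p,.035).round(4))
E
```

```text
puck [356.4 180. ] [ 11  10  12  11 113] [ 0.5947 -0.2374  0.037 ]
puck [399.5 185.4] [ 54  15  12  12 117] [ 0.5788 -0.3646  0.037 ]
puck [357.5 201.5] [ 12  31  12  12 116] [ 0.5311 -0.2402  0.037 ]
puck [399.9 224.1] [ 54  53  13  12 120] [ 0.4646 -0.3643  0.037 ]
puck [358.  233.3] [ 12  63  13  12 115] [ 0.4373 -0.2408  0.037 ]
(277, 194) [ 0.5453 -0.0029  0.14  ]
(263, 213) [0.4932 0.0353 0.14  ]
(291, 174) [ 0.6003 -0.0413  0.14  ]
(182, 228.5) [0.4512 0.2786 0.035 ]
(165, 243) [0.4083 0.3285 0.035 ]
```

View pics/crop1.png

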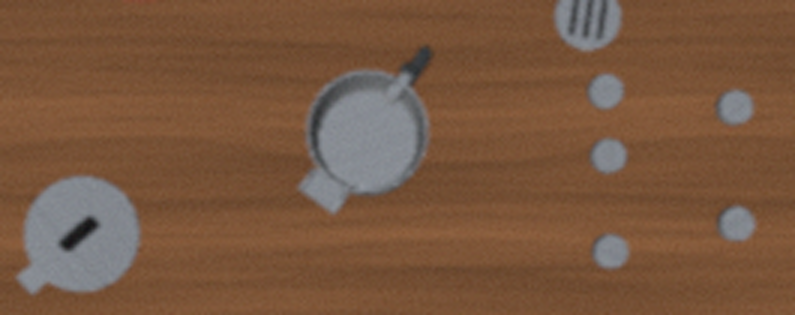

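All five candidates are 12 px across (about 35 mm), round and lying flat on the board, so all five are pucks. The slotted spoon heads are larger, with slots. I'll now lift and turn so the tool x axis lies along the spout axis (yaw about 143.5°).

```bash
cat >> h.py <<'E'
def pose():
    s=robot.read_state(); Rm=Rot.from_rotvec(s["orientation"]).as_matrix()
    return s,Rm,np.degrees(np.arctan2(Rm[1,0],Rm[0,0]))
def go(*targets):
    """each target (x,y,z): shift in cm along present tool axes, one after the other"""
    s,Rm,yaw=pose(); p=s["tool_pos"]; 
    print("at",p.round(4),"yaw",yaw.round(2),"tilt",np.degrees(np.arccos(-Rm[2,2])).round(2),"open",round(s["opening"],4),"F",s["force"].round(1),"t",round(s["t"],1))
    for q in targets:
        q=np.array(q,float); print(" ->",q.round(4),"shift cm",(Rm.T@(q-p)*100).round(2)); p=q
E
I='python3 -m inch'
$I '[[[0,0,-3,0,0,0,-1],[0,0,-3,0,0,0,-1],[0,0,-3,0,0,0,-1],[0,0,-2,0,0,-8.3,-1],[0,0,0,0,0,-8.3,-1]]]'
$I '[[[0,0,0,0,0,-8.3,-1],[0,0,0,0,0,-8.3,-1],[0,0,0,0,0,-8.3,-1],[0,0,0,0,0,-8.3,-1],[0,0,0,0,0,-8.3,-1]]]'
$I '[[[0,0,0,0,0,-8.3,-1],[0,0,0,0,0,-8.3,-1],[0,0,0,0,0,-8.3,-1],[0,0,0,0,0,-8.3,-1],[0,0,0,0,0,-8.3,-1]]]'
$I '[[[0,0,0,0,0,-8.3,-1],[0,0,0,0,0,-8.3,-1],[0,0,0,0,0,-8.3,-1],[0,0,0,0,0,0,-1]]]'
python3 - <<'E'
from h import *
go((.545,-.003,.36))
c=robot.read_camera("wrist");print(c["tool_from_camera"].round(3).tolist(),c["K"].round(0).tolist())
E
```

```text
t: 0.65
tool_pos: [0.1958, -0.5687, 0.3044]
orientation: [2.983, 0.967, -0.001]
force: [-0.3, -0.1, 0.3]
opening: 0.0931
t: 1.15
tool_pos: [0.1954, -0.5671, 0.2998]
orientation: [-2.45, -1.965, -0.001]
force: [-0.5, -0.6, -1.3]
opening: 0.0929
t: 1.65
tool_pos: [0.1954, -0.5671, 0.2998]
orientation: [-1.595, -2.706, -0.001]
force: [-0.7, 0.3, -0.5]
opening: 0.0929
t: 2.05
tool_pos: [0.1954, -0.5671, 0.2998]
orientation: [-0.98, -2.984, -0.001]
force: [-0.0, 0.6, 0.3]
opening: 0.0928
at [ 0.1954 -0.5671  0.2998] yaw 143.65 tilt 0.04 open 0.0928 F [-0.   0.6  0.3] t 2.0
 -> [ 0.545 -0.003  0.36 ] shift cm [ 5.28 66.16 -5.98]
[[-0.001, -0.971, -0.238, 0.065], [1.0, -0.001, -0.0, -0.0], [0.0, -0.238, 0.971, -0.195], [0.0, 0.0, 0.0, 1.0]] [[339.0, 0.0, 281.0], [0.0, 339.0, 209.0], [0.0, 0.0, 1.0]]
```

```bash
I='python3 -m inch'
$I '[[[0.4,5,0,0,0,0,-1],[0.4,5,0,0,0,0,-1],[0.4,5,0,0,0,0,-1],[0.4,5,0,0,0,0,-1],[0.4,5,0,0,0,0,-1]]]'
$I '[[[0.4,5,0,0,0,0,-1],[0.4,5,0,0,0,0,-1],[0.4,5,0,0,0,0,-1],[0.4,5,0,0,0,0,-1],[0.4,5,0,0,0,0,-1]]]'
$I '[[[0.4,5,1,0,0,0,-1],[0.4,5,1,0,0,0,-1],[0.4,5,1,0,0,0,-1],[0,1.2,1,0,0,0,-1],[0,0,0,0,0,0,-1]]]'
python3 - <<'E'
from h import *
go((.545,-.003,.26))
c=cam("wrist"); cv2.imwrite("pics/w1.png",c["image"])
np.savez("w1.npz",K=c["K"],R=c["R"],t=c["t"])
E
```

```text
t: 2.6
tool_pos: [0.3282, -0.3533, 0.3002]
orientation: [0.992, 2.981, -0.0]
force: [1.8, -0.3, -0.4]
opening: 0.0928
t: 3.1
tool_pos: [0.4605, -0.1409, 0.3004]
orientation: [0.991, 2.98, -0.0]
force: [0.5, -0.9, 0.5]
opening: 0.093
t: 3.6
tool_pos: [0.5442, -0.0066, 0.2586]
orientation: [-0.983, -2.98, 0.001]
force: [-0.1, -0.6, 0.0]
opening: 0.0931
at [ 0.5442 -0.0066  0.2586] yaw 143.5 tilt 0.22 open 0.0931 F [-0.1 -0.6  0. ] t 3.6
 -> [ 0.545 -0.003  0.26 ] shift cm [ 0.15  0.34 -0.14]
```

View pics/w1.png

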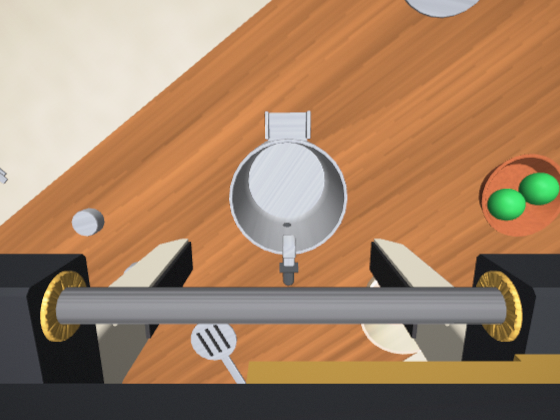

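```bash
python3 - <<'E'
from h import *
im=cv2.imread("pics/w1.png"); z=np.load("w1.npz"); c={k:z[k] for k in z}
cv2.imwrite("pics/w1c.png",cv2.resize(im[100:290,215:365],None,fx=3.15,fy=3.15,interpolation=cv2.INTER_CUBIC))
# rim edges along horizontals/verticals on measured ring; sanity project nominal
P=np.array([.5453,-.003,.14]);a=np.radians(143.5);d=np.array([np.cos(a),np.sin(a),0]);n=np.array([-d[1],d[0],0])
for nm,X in [("axis",P),("r+n",P+.056*n),("r-n",P-.056*n),("r+x",P+.056*d),("cheek end +",P+.08*d+.017*n+[0,0,.008]),("cheek end -",P+.08*d-.017*n+[0,0,.008]),("hinge",P-.066*d+[0,0,.007]),("tab0",P-.035*d+[0,0,.015]),("tab front top0",P-.028*d+[0,0,.024])]: print(nm,proj(c,X).round(1),((proj(c,X)-[215,100])*3.15).round(0))
E
```

```text
axis [285.3 195.5] [221. 301.]
r+n [226.  195.6] [ 35. 301.]
r-n [344.7 195.5] [408. 301.]
r+x [285.4 134.8] [222. 110.]
cheek end + [265.9 106.6] [160.  21.]
cheek end - [305.3 106.6] [284.  21.]
hinge [285.2 263.8] [221. 516.]
tab0 [285.4 235.9] [222. 428.]
tab front top0 [285.5 231.5] [222. 414.]
```

View pics/w1c.png

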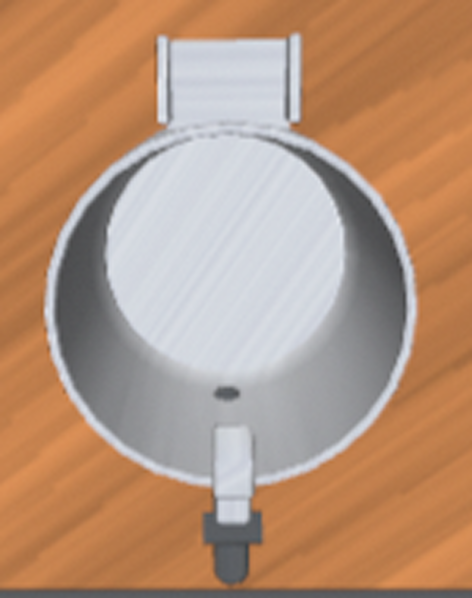

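```bash
python3 - <<'E'
from h import *
z=np.load("w1.npz"); c={k:z[k] for k in z}
ctr=ray(c,(215+230.5/3.15,100+304/3.15),.14); print("axis",ctr.round(4))
sp=ray(c,(215+228.5/3.15,100+34/3.15),.146); print("spout end",sp.round(4),np.hypot(*(sp-ctr)[:2]),np.degrees(np.arctan2(*(sp-ctr)[1::-1])))
hd=ray(c,(215+232/3.15,100+514/3.15),.145); v=(sp-hd); print("handle->spout yaw",np.degrees(np.arctan2(v[1],v[0])))
a=np.radians(143.8);d=np.array([np.cos(a),np.sin(a),0]);H=ctr-.066*d+[0,0,.007]
for th in np.arange(0,.7,.1):
    vs=[]
    for x in(.024,.038):
        for zz in(-.001,.017):
            X=H+d*(x*np.cos(th)-zz*np.sin(th))+[0,0,x*np.sin(th)+zz*np.cos(th)]
            vs.append(((proj(c,X)[1]-100)*3.15).round(0))
    print(round(th,1),"back bot,top, front bot,top",vs)
E
```

```text
axis [ 0.5477 -0.0014  0.14  ]
spout end [0.4848 0.044  0.146 ] 0.077539819887065 144.23559237044122
handle->spout yaw 144.15723414230374
0.0 back bot,top, front bot,top [np.float64(444.0), np.float64(464.0), np.float64(399.0), np.float64(417.0)]
0.1 back bot,top, front bot,top [np.float64(446.0), np.float64(473.0), np.float64(403.0), np.float64(428.0)]
0.2 back bot,top, front bot,top [np.float64(450.0), np.float64(482.0), np.float64(409.0), np.float64(440.0)]
0.3 back bot,top, front bot,top [np.float64(454.0), np.float64(492.0), np.float64(415.0), np.float64(452.0)]
0.4 back bot,top, front bot,top [np.float64(459.0), np.float64(502.0), np.float64(423.0), np.float64(466.0)]
0.5 back bot,top, front bot,top [np.float64(465.0), np.float64(513.0), np.float64(432.0), np.float64(480.0)]
0.6 back bot,top, front bot,top [np.float64(471.0), np.float64(524.0), np.float64(442.0), np.float64(495.0)]
```

Wrist view: the rim is centred at px (288,197), the spout cheeks at (288,112–140), and the clip tab at (289,235–258). Tab corners fit a clip angle of about 0.38 rad. Axis at (0.5477,-0.0014), spout yaw about 144°. Next I pinch the tab.

```bash
python3 - <<'E'
from h import *
ax=np.array([.5477,-.0014,.14]);a=np.radians(144);d=np.array([np.cos(a),np.sin(a),0]);H=ax-.066*d+[0,0,.007]
go(H+.0258*d+[0,0,.0188+.06],H+.0258*d+[0,0,.0188-.012])
ph=np.linspace(.38,2.1,11)+.2526; r=.032
print(np.c_[np.diff(r*np.cos(ph)),-np.diff(r*np.sin(ph))].round(4)*100)
E
```

```text
at [ 0.544  -0.0081  0.2598] yaw 143.45 tilt 0.15 open 0.0927 F [ 0.4  0.  -0.2] t 3.6
 -> [ 0.5802 -0.025   0.2258] shift cm [-3.92  0.8   3.39]
 -> [ 0.5802 -0.025   0.1538] shift cm [-0.01  0.01  7.2 ]
[[-0.36 -0.41]
 [-0.43 -0.35]
 [-0.48 -0.27]
 [-0.52 -0.18]
 [-0.54 -0.09]
 [-0.55  0.  ]
 [-0.54  0.1 ]
 [-0.52  0.19]
 [-0.48  0.27]
 [-0.42  0.35]]
```

```bash
I='python3 -m inch'
$I '[[[-2,0.4,1.7,0,0,0,0.14],[-1.92,0.4,1.7,0,0,-0.5,0.14],[0,0,3,0,0,0,0.14],[0,0,3,0,0,0,0.14],[0,0,1.2,0,0,0,0.14]]]' 10
$I '[[[0,0,0,0,0,0,0.14],[0,0,0,0,0,0,1],[0,0,0,0,0,0,1],[0,0,0,0,0,0,1],[0,0,0,0,0,0,1]]]' 10
$I '[[[0,0,0,0,0,0,1],[0,0,0,0,0,0,1]]]'
python3 - <<'E'
from h import *
ax=np.array([.5477,-.0014,.14]);a=np.radians(144);d=np.array([np.cos(a),np.sin(a),0]);H=ax-.066*d+[0,0,.007]
go(H+.0258*d+[0,0,.0188-.012])
E
```

```text
t: 4.15
tool_pos: [0.5789, -0.0273, 0.1524]
orientation: [-0.976, -2.983, 0.002]
force: [-0.2, 0.9, 0.0]
opening: 0.0576
t: 4.65
tool_pos: [0.5817, -0.0253, 0.1562]
orientation: [0.97, 2.986, 0.001]
force: [0.1, -0.9, -0.2]
opening: 0.0175
t: 4.85
tool_pos: [0.5811, -0.0251, 0.1551]
orientation: [0.97, 2.988, 0.0]
force: [-0.1, -0.6, -0.2]
opening: 0.0023
at [ 0.5811 -0.0251  0.1551] yaw 144.02 tilt 0.01 open 0.0023 F [-0.1 -0.6 -0.2] t 4.8
 -> [ 0.5802 -0.025   0.1538] shift cm [ 0.08 -0.04  0.13]
```

The fingers closed to 2 mm, so they missed the tab. I'll take a wrist view.

```bash
python3 - <<'E'
from h import *
c=cam("wrist");cv2.imwrite("pics/w2.png",c["image"][60:400,120:460])
s=cam("side");cv2.imwrite("pics/s2.png",cv2.resize(s["image"][160:260,230:350],None,fx=5,fy=5,interpolation=cv2.INTER_CUBIC))
cv2.imwrite("pics/ws2.png",np.hstack([cv2.resize(c["image"][60:400,120:460],(400,400)),cv2.resize(s["image"][165:265,240:340],(400,400),interpolation=cv2.INTER_CUBIC)]))
E
```

```text
(no output)
```

View pics/ws2.png

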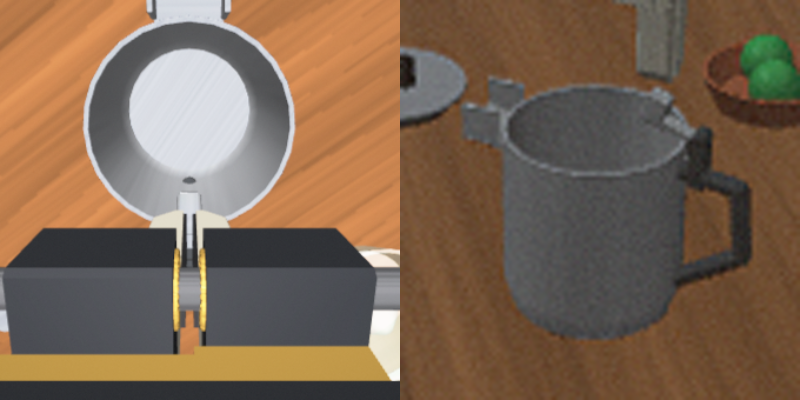

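```bash
python3 - <<'E'
from h import *
s=cam("side"); st,_,_=pose(); w=cam("wrist")
f=lambda X:((proj(s,X)-[240,165])*4).round(0)+[400,0]
g=lambda X:((proj(w,X)-[120,60])*400/340).round(0)
ax=np.array([.5477,-.0014,.14]);a=np.radians(144);d=np.array([np.cos(a),np.sin(a),0]);H=ax-.066*d+[0,0,.007]
print("tcp",f(st["tool_pos"]),g(st["tool_pos"]),"axis",f(ax),g(ax),"hinge",f(H),g(H))
n=np.array([-d[1],d[0],0])
print("rim",f(ax+.056*d),f(ax-.056*d),f(ax+.056*n),f(ax-.056*n), "handle",f(ax-.1*d))
for th in(0,.2,.38,.6): 
  ph=th+.2526; print(th,f(H+.032*np.cos(ph)*d+[0,0,.032*np.sin(ph)]),g(H+.032*np.cos(ph)*d+[0,0,.032*np.sin(ph)]))
E
```

```text
tcp [655. 116.] [190. 207.] axis [591. 124.] [189. 124.] hinge [695. 137.] [189. 246.]
rim [506. 105.] [678. 144.] [552. 167.] [627.  85.] handle [749. 160.]
0 [646. 114.] [189. 196.]
0.2 [650. 106.] [189. 204.]
0.38 [655.  99.] [189. 213.]
0.6 [663.  93.] [189. 226.]
```

```bash
python3 - <<'E'
from h import *
c=cam("wrist");s=cam("side");q=robot.read_state();print(q["q"],q["tool_pos"],q["force"])
a=cv2.resize(c["image"][180:300,230:330],(400,480),interpolation=cv2.INTER_CUBIC);b=cv2.resize(s["image"][100:220,260:360],(400,480),interpolation=cv2.INTER_CUBIC)
cv2.imwrite("pics/ws3.png",np.hstack([a,b]))
for dx in(0,.01,.02): print([(proj(c,q["tool_pos"]+[0,0,dx])-[230,180])*4,(proj(s,q["tool_pos"]+[0,0,dx])-[260,100])*4+[400,0]])
E
```

```text
[-1.31535696e-01  9.93546765e-02  1.58642819e+00 -3.50038640e-06
  1.45595874e+00 -1.07419515e+00] [ 0.58094047 -0.02521346  0.15483611] [0.83310388 0.59496639 0.44514656]
[array([206.03780318, 224.71066837]), array([575.2649467 , 376.08706368])]
[array([206.16654736, 246.68017963]), array([575.84131673, 361.02371634])]
[array([206.30879754, 270.95441839]), array([576.42328868, 345.81396385])]
```

View pics/ws3.png

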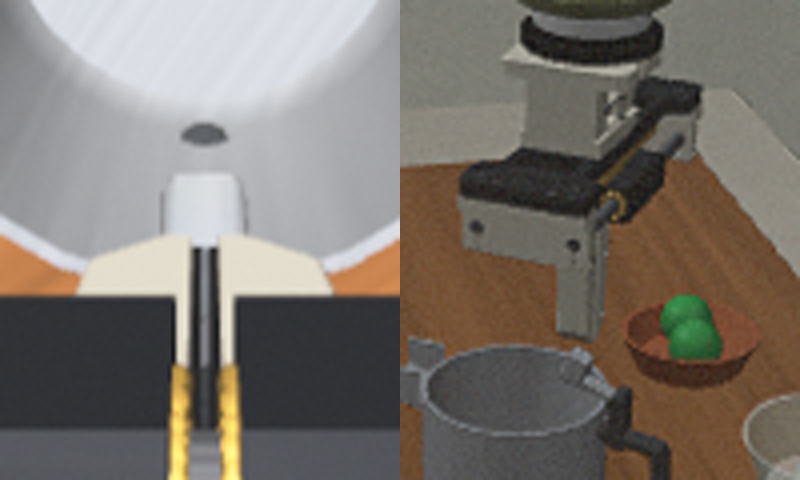

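The two cameras don't settle how far the fingertips extend below what is visible. I'll raise clear of the clip and compare the tips with the projected TCP in the side view.

```bash
I='python3 -m inch'
$I '[[[0,0,-2,0,0,0,1],[0,0,-2,0,0,0,0.4],[0,0,-2,0,0,0,0.4],[0,0,-2,0,0,0,0.4],[0,0,0,0,0,0,0.4]]]'
python3 - <<'E'
from h import *
c=cam("wrist");s=cam("side");q=robot.read_state();go()
def mk(c,sz,k):
    p=proj(c,q["tool_pos"]); u,v=(p-np.array(sz)/2).astype(int)
    im=cv2.resize(c["image"][v:v+sz[1],u:u+sz[0]],None,fx=k,fy=k,interpolation=cv2.INTER_CUBIC)
    cv2.circle(im,tuple(((p-[u,v]+.5)*k).astype(int)),4,(0,0,255),1); return im
cv2.imwrite("pics/ws4.png",np.hstack([mk(c,(130,160),3),mk(s,(130,160),3)]))
E
```

```text
t: 5.65
tool_pos: [0.5827, -0.0255, 0.2385]
orientation: [0.969, 2.983, 0.002]
force: [0.1, -0.7, 0.5]
opening: 0.0261
at [ 0.5812 -0.0253  0.2347] yaw 144.01 tilt 0.04 open 0.0277 F [-0.4 -0.9 -0.2] t 5.8
```

View pics/ws4.png

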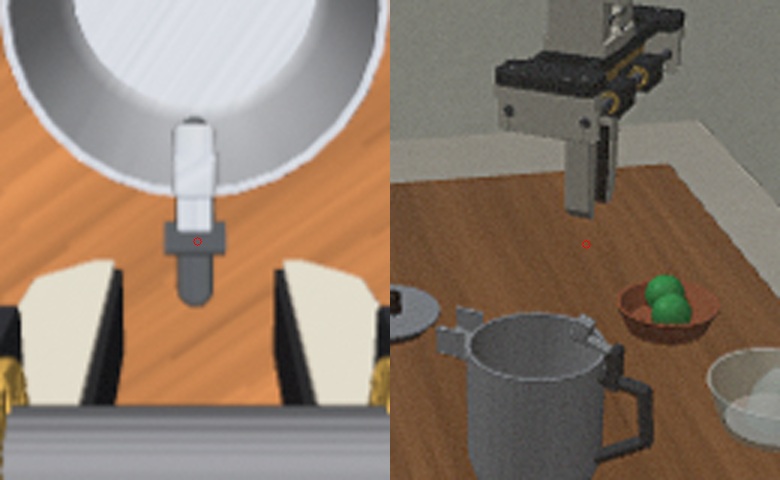

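Both views show the visible fingertips ending about 25 mm above the stated TCP. That explains the miss, since the tips were level with the tab top. I'll go about 25 mm deeper for the pinch and calibrate by touch later.

```bash
I='python3 -m inch'
$I '[[[0,0,3,0,0,0,0.4],[0,0,3,0,0,0,0.4],[0,0,2.5,0,0,0,0.4],[0,0,1,0,0,0,0.4],[0,0,1,0,0,0,0.4]]]' 10
$I '[[[0,0,0,0,0,0,1],[0,0,0,0,0,0,1],[0,0,0,0,0,0,1],[0,0,0,0,0,0,1]]]' 10
python3 -c "
from h import *
go()"
```

```text
t: 6.25
tool_pos: [0.58, -0.0251, 0.1281]
orientation: [-0.97, -2.986, 0.001]
force: [1.0, 1.0, 0.5]
opening: 0.028
t: 6.65
tool_pos: [0.5816, -0.0256, 0.1313]
orientation: [0.97, 2.986, -0.0]
force: [-1.8, -2.2, 2.0]
opening: 0.0114
at [ 0.5816 -0.0256  0.1313] yaw 144.0 tilt 0.11 open 0.0114 F [-1.8 -2.2  2. ] t 6.7
```

Gripped at 11.4 mm, so the 12 mm tab is held. Now I lead it round the arc.

```bash
I='python3 -m inch'
$I '[[[-0.36,0,-0.41,0,0,0,1],[-0.43,0,-0.35,0,0,0,1],[-0.48,0,-0.27,0,0,0,1],[-0.52,0,-0.18,0,0,0,1],[-0.54,0,-0.09,0,0,0,1]]]'
$I '[[[-0.55,0,0,0,0,0,1],[-0.54,0,0.1,0,0,0,1],[-0.52,0,0.19,0,0,0,1],[-0.48,0,0.27,0,0,0,1],[-0.42,0,0.35,0,0,0,1]]]'
$I '[[[-0.3,0,0.3,0,0,0,1],[0,0,0,0,0,0,1],[0,0,0,0,0,0,1]]]'
python3 -c "
from h import *
go()"
```

```text
t: 7.15
tool_pos: [0.6004, -0.0392, 0.1436]
orientation: [0.97, 2.987, 0.0]
force: [-3.6, 1.0, 1.9]
opening: 0.012
t: 7.65
tool_pos: [0.6223, -0.055, 0.1355]
orientation: [0.97, 2.983, -0.0]
force: [-0.6, -1.7, 6.5]
opening: 0.0115
t: 7.95
tool_pos: [0.6249, -0.0568, 0.1323]
orientation: [0.97, 2.983, -0.0]
force: [3.5, -4.9, 5.9]
opening: 0.0117
at [ 0.6249 -0.0568  0.1323] yaw 143.97 tilt 0.3 open 0.0117 F [ 3.5 -4.9  5.9] t 8.0
```

```bash
I='python3 -m inch'
$I '[[[0,0,0,0,0,0,0.4],[0,0,0,0,0,0,0.4],[0,0,-3,0,0,0,0.4],[0,0,-4,0,0,0,0.4],[0,0,-4,0,0,0,0.4]]]'
python3 - <<'E'
from h import *
c=cam("top");cv2.imwrite("pics/t5.png",c["image"])
go((.505,-.30,.20))
for ce,st in blobs(c,(340,165,420,250),30,300): print("puck",ce.round(1),ray(c,ce,.037).round(4))
E
```

```text
t: 8.45
tool_pos: [0.6214, -0.0549, 0.2405]
orientation: [-0.969, -2.985, 0.0]
force: [1.1, -0.6, 1.1]
opening: 0.0276
at [ 0.6246 -0.0554  0.2498] yaw 144.03 tilt 0.47 open 0.0279 F [-0.4  0.2  5.9] t 8.5
 -> [ 0.505 -0.3    0.2  ] shift cm [ -4.65 -26.84   4.91]
puck [340.9 172.3] [ 0.6178 -0.1918  0.037 ]
puck [356.5 180. ] [ 0.5948 -0.2377  0.037 ]
puck [399.5 185.3] [ 0.579  -0.3646  0.037 ]
puck [357.5 201.5] [ 0.5309 -0.2401  0.037 ]
puck [400.  224.1] [ 0.4645 -0.3643  0.037 ]
puck [358.  233.3] [ 0.4372 -0.2409  0.037 ]
```

```bash
I='python3 -m inch'
$I '[[[-0.8,-4.5,0,0,0,0,0.4],[-0.8,-4.5,0,0,0,0,1],[-0.8,-4.5,0,0,0,0,1],[-0.8,-4.5,0,0,0,0,1],[-0.8,-4.5,0,0,0,0,1]]]'
$I '[[[-0.7,-4.3,1,0,0,0,1],[0,0,3,0,0,0,1],[0,0,4,0,0,0,1],[0,0,4,0,0,0,1],[0,0,2,0,0,0,1]]]'
python3 - <<'E'
from h import *
c=cam("wrist");cv2.imwrite("pics/w5.png",c["image"]);go()
E
```

```text
t: 9.0
tool_pos: [0.5215, -0.2618, 0.24]
orientation: [-0.969, -2.987, -0.001]
force: [0.8, 0.2, -0.2]
opening: 0.0018
t: 9.5
tool_pos: [0.5005, -0.298, 0.0956]
orientation: [-0.969, -2.982, -0.004]
force: [0.1, -0.3, -0.2]
opening: 0.0004
at [ 0.4994 -0.297   0.093 ] yaw 144.01 tilt 0.58 open 0.0004 F [-2.   0.8 -2.7] t 9.6
```

View pics/w5.png

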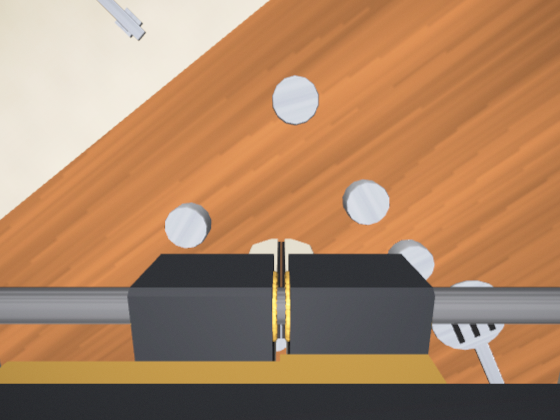

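Wrist view: pucks at (296,100), (367,202), (188,227) and (410,262), with the fifth under the gripper at about (281,345). Next, a touch calibration on bare board.

```bash
python3 - <<'E'
from h import *
c=cam("wrist")
for p in [(296.5,99.5),(367.5,202),(187,227)]: print(ray(c,p,.04).round(4))
E
I='python3 -m inch'
$I '[[[0,0,3,0,0,0,1],[0,0,2.5,0,0,0,1],[0,0,1,0,0,0,1],[0,0,0,0,0,0,1],[0,0,0,0,0,0,1]]]'
for k in 1 2; do $I '[[[0,0,0.3,0,0,0,1],[0,0,0.0,0,0,0,1]]]'; $I '[[[0,0,0.3,0,0,0,1],[0,0,0.0,0,0,0,1]]]'; done
```

```text
[ 0.4383 -0.2396  0.04  ]
[ 0.5294 -0.2391  0.04  ]
[ 0.4648 -0.3609  0.04  ]
t: 10.1
tool_pos: [0.504, -0.3004, 0.0375]
orientation: [0.97, 2.986, -0.001]
force: [0.8, 0.5, 0.5]
opening: 0.0004
t: 10.3
tool_pos: [0.5038, -0.3004, 0.0339]
orientation: [0.97, 2.986, -0.001]
force: [0.2, 0.5, -0.9]
opening: 0.0006
t: 10.5
tool_pos: [0.503, -0.2999, 0.0297]
orientation: [-0.971, -2.988, -0.0]
force: [0.1, -0.7, -0.3]
opening: 0.0005
t: 10.7
tool_pos: [0.5028, -0.2997, 0.0263]
orientation: [-0.97, -2.987, -0.0]
force: [-0.2, -0.1, 0.2]
opening: 0.0007
t: 10.9
tool_pos: [0.5028, -0.2996, 0.0232]
orientation: [-0.97, -2.987, -0.0]
force: [-0.2, -0.3, -0.3]
opening: 0.0006
```

```bash
I='python3 -m inch'
for k in 1 2 3 4 5; do $I '[[[0,0,0.3,0,0,0,1],[0,0,0.0,0,0,0,1]]]' | tee o; python3 -c "
import re;F=eval(re.search(r'force: (.*)',open('o').read())[1]);exit(abs(F[2])>5)" || break; $I '[[[0,0,0.3,0,0,0,1],[0,0,0.0,0,0,0,1]]]' | tee o;  python3 -c "
import re;F=eval(re.search(r'force: (.*)',open('o').read())[1]);exit(abs(F[2])>5)" || break; done | grep -E 'pos|force'
```

```text
tool_pos: [0.5028, -0.2997, 0.0203]
force: [0.2, 0.4, -0.3]
tool_pos: [0.5028, -0.2997, 0.0173]
force: [0.0, 1.1, -0.9]
tool_pos: [0.5029, -0.2997, 0.0143]
force: [-0.2, -0.8, -0.7]
tool_pos: [0.5028, -0.2997, 0.0113]
force: [0.3, 0.3, -0.4]
tool_pos: [0.5028, -0.2997, 0.0083]
force: [-0.8, 1.0, -0.1]
tool_pos: [0.5028, -0.2997, 0.0053]
force: [-0.2, -0.3, -0.4]
tool_pos: [0.5028, -0.2997, 0.0023]
force: [0.3, 0.2, 0.5]
tool_pos: [0.5028, -0.2997, -0.0007]
force: [-0.1, -0.5, 0.1]
tool_pos: [0.5028, -0.2997, -0.0037]
force: [-0.4, 1.2, 0.2]
tool_pos: [0.5028, -0.2997, -0.0067]
force: [-0.1, -0.4, -0.3]
```

```bash
I='python3 -m inch'
for k in 1 2 3; do $I '[[[0,0,0.2,0,0,0,1],[0,0,0.0,0,0,0,1]]]' | tee o; python3 -c "
import re;F=eval(re.search(r'force: (.*)',open('o').read())[1]);exit(abs(F[2])>5)" || break; $I '[[[0,0,0.2,0,0,0,1],[0,0,0.0,0,0,0,1]]]' | tee o;  python3 -c "
import re;F=eval(re.search(r'force: (.*)',open('o').read())[1]);exit(abs(F[2])>5)" || break; done | grep -E 'pos|force'
```

```text
tool_pos: [0.5033, -0.3, -0.008]
force: [-0.1, -0.2, 1.4]
tool_pos: [0.5033, -0.3001, -0.0081]
force: [-8.2, 4.8, 18.5]
```

Contact at TCP z = -0.008, so the tips are 28 mm above the reported TCP. Now puck 1.

```bash
cat >> h.py <<'E'
AX=np.array([.5477,-.0014,.14]); YAW=np.radians(144); D=np.array([np.cos(YAW),np.sin(YAW),0]); N=np.array([-D[1],D[0],0])
PK=dict(A=(.5300,-.2398),B=(.4378,-.2403),C=(.4647,-.3626),D=(.5948,-.2377),E=(.579,-.3646))
def route(k,dx=0,dn=0):
    x,y=PK[k]; b=AX+dx*D+dn*N
    go((x,y,.05),(x,y,-.005),(x,y,.15),(b[0],b[1],.15),(b[0],b[1],.085),(b[0],b[1],.15))
E
I='python3 -m inch'
$I '[[[0,0,-2,0,0,0,-0.3],[0,0,-4,0,0,0,-0.3],[0,0,0,0,0,0,-0.3],[0,0,0,0,0,0,-0.3]]]'
python3 -c "
from h import *
route('A')"
```

```text
t: 13.7
tool_pos: [0.5042, -0.3007, 0.0512]
orientation: [0.97, 2.985, -0.002]
force: [0.1, 0.2, 0.4]
opening: 0.0279
at [ 0.5042 -0.3007  0.0512] yaw 144.01 tilt 0.18 open 0.0279 F [0.1 0.2 0.4] t 13.7
 -> [ 0.53   -0.2398  0.05  ] shift cm [1.49 6.44 0.12]
 -> [ 0.53   -0.2398 -0.005 ] shift cm [0.02 0.   5.5 ]
 -> [ 0.53   -0.2398  0.15  ] shift cm [ -0.05  -0.   -15.5 ]
 -> [ 0.5477 -0.0014  0.15  ] shift cm [12.58 20.33 -0.04]
 -> [ 0.5477 -0.0014  0.085 ] shift cm [0.02 0.   6.5 ]
 -> [ 0.5477 -0.0014  0.15  ] shift cm [-0.02 -0.   -6.5 ]
```

```bash
I='python3 -m inch'
$I '[[[0.75,3.2,0.05,0,0,0,-0.3],[0.75,3.2,0.05,0,0,0,-0.3],[0,0,2,0,0,0,-0.3],[0,0,2,0,0,0,-0.3],[0,0,1.5,0,0,0,-0.3]]]'
$I '[[[0,0,0,0,0,0,-0.3],[0,0,0,0,0,0,1],[0,0,0,0,0,0,1],[0,0,0,0,0,0,1],[0,0,0,0,0,0,1]]]' 25
$I '[[[0,0,0,0,0,0,1],[0,0,-3,0,0,0,1],[0,0,-4,0,0,0,1],[0,0,-4.5,0,0,0,1],[0,0,-4,0,0,0,1]]]'
python3 -c "
from h import *
route('A',.012)"
```

```text
t: 14.2
tool_pos: [0.5271, -0.2381, -0.0086]
orientation: [-0.969, -2.985, -0.001]
force: [-22.3, 14.5, 249.6]
opening: 0.06
t: 14.7
tool_pos: [0.5284, -0.2392, -0.0065]
orientation: [-0.971, -2.987, -0.0]
force: [-0.1, -0.3, -0.8]
opening: 0.0332
t: 15.2
tool_pos: [0.5285, -0.2392, 0.1509]
orientation: [0.97, 2.987, -0.0]
force: [0.4, -0.7, -0.9]
opening: 0.0331
at [ 0.5285 -0.2392  0.1509] yaw 144.01 tilt 0.03 open 0.0331 F [ 0.4 -0.7 -0.9] t 15.2
 -> [ 0.53   -0.2398  0.05  ] shift cm [-0.14  0.04 10.09]
 -> [ 0.53   -0.2398 -0.005 ] shift cm [ 0.  -0.   5.5]
 -> [ 0.53   -0.2398  0.15  ] shift cm [-1.00e-02  0.00e+00 -1.55e+01]
 -> [0.538  0.0057 0.15  ] shift cm [ 1.378e+01  2.033e+01 -1.000e-02]
 -> [0.538  0.0057 0.085 ] shift cm [ 0.  -0.   6.5]
 -> [0.538  0.0057 0.15  ] shift cm [-0.   0.  -6.5]
```

That fast descent overshot by about 3 mm and hit the board; the wrist reading was 250 N, over the 120 N limit. I can't undo it and will report it. From here on, descents end slowly and stay higher. The puck is held (33 mm).

```bash
I='python3 -m inch'
$I '[[[2,3,-0.2,0,0,0,1],[3,4,0,0,0,0,1],[3,4.2,0,0,0,0,1],[3,4.2,0,0,0,0,1],[2,3,0,0,0,0,1]]]'
$I '[[[0.7,2,0,0,0,0,1],[0,0,0,0,0,0,1],[0,0,0,0,0,0,1]]]'
$I '[[[0,0,2,0,0,0,1],[0,0,2,0,0,0,1],[0,0,1.5,0,0,0,1],[0,0,1,0,0,0,1],[0,0,0,0,0,0,1]]]'
python3 -c "
from h import *
s=go((.538,.0057,.085))"
$I '[[[0,0,0,0,0,0,0],[0,0,0,0,0,0,0],[0,0,-1.5,0,0,0,0],[0,0,-2.5,0,0,0,0],[0,0,-2.5,0,0,0,0]]]'
$I '[[[-0.7,-2,0,0,0,0,-0.1],[-2,-3,0,0,0,0,-0.2],[-3,-4,0,0,0,0,-0.3],[0,0,0,0,0,0,-0.3],[0,0,0,0,0,0,-0.3]]]'
python3 -c "
from h import *
c=cam('wrist');w=c['image'].copy();t=cam('top');tt=cv2.resize(t['image'][150:255,240:420],(540,315),interpolation=cv2.INTER_CUBIC)
cv2.imwrite('pics/v6.png',np.vstack([w[100:330],cv2.copyMakeBorder(tt,0,0,0,20,0)]))
route('B',-.012)"
```

```text
t: 15.7
tool_pos: [0.531, -0.0145, 0.1509]
orientation: [0.969, 2.988, 0.001]
force: [0.4, 0.3, -1.3]
opening: 0.0331
t: 16.0
tool_pos: [0.5375, 0.0031, 0.1507]
orientation: [-0.969, -2.988, 0.001]
force: [0.4, -0.6, -0.3]
opening: 0.0333
t: 16.5
tool_pos: [0.5363, 0.0024, 0.084]
orientation: [-0.971, -2.985, 0.001]
force: [-0.6, -0.6, -0.7]
opening: 0.0332
at [0.5363 0.0024 0.084 ] yaw 143.96 tilt 0.18 open 0.0332 F [-0.6 -0.6 -0.7] t 16.5
 -> [0.538  0.0057 0.085 ] shift cm [ 0.05  0.37 -0.1 ]
t: 17.0
tool_pos: [0.5378, 0.0031, 0.1532]
orientation: [0.97, 2.987, 0.0]
force: [0.4, 0.2, 0.2]
opening: 0.0461
t: 17.5
tool_pos: [0.5314, -0.1044, 0.1525]
orientation: [0.974, 2.985, 0.0]
force: [0.4, -0.6, 0.4]
opening: 0.0603
at [ 0.5312 -0.1027  0.1519] yaw 144.02 tilt 0.07 open 0.0603 F [-0.6  0.7  0. ] t 17.6
 -> [ 0.4378 -0.2403  0.05  ] shift cm [ -0.52 -16.64  10.17]
 -> [ 0.4378 -0.2403 -0.005 ] shift cm [ 0.  -0.   5.5]
 -> [ 0.4378 -0.2403  0.15  ] shift cm [-1.00e-02  1.00e-02 -1.55e+01]
 -> [ 0.5574 -0.0085  0.15  ] shift cm [3.940e+00 2.579e+01 2.000e-02]
 -> [ 0.5574 -0.0085  0.085 ] shift cm [ 0.01 -0.01  6.5 ]
 -> [ 0.5574 -0.0085  0.15  ] shift cm [-0.01  0.01 -6.5 ]
```

View pics/v6.png

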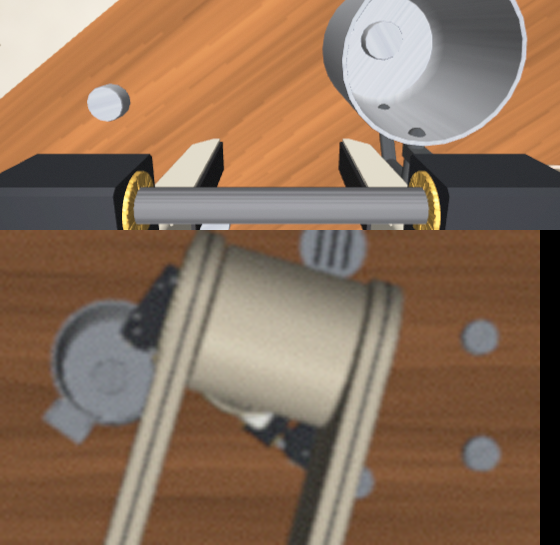

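Puck 1 lies on the pitcher floor (px (382,40)). Next is puck B.

```bash
I='python3 -m inch'
$I '[[[-0.1,-3,1,0,0,0,-0.3],[-0.2,-4.5,2.5,0,0,0,-0.3],[-0.1,-4.5,3,0,0,0,-0.3],[-0.1,-4,2.5,0,0,0,-0.3],[0,-0.6,1,0,0,0,-0.3]]]'
$I '[[[0,0,1.5,0,0,0,-0.3],[0,0,1.5,0,0,0,-0.3],[0,0,0,0,0,0,-0.3],[0,0,0,0,0,0,-0.3]]]'
python3 -c "
from h import *
route('B',-.012)"
```

```text
t: 18.1
tool_pos: [0.4371, -0.2371, 0.0515]
orientation: [-0.971, -2.984, -0.0]
force: [1.3, 1.0, -0.3]
opening: 0.0604
t: 18.5
tool_pos: [0.4407, -0.2356, 0.0244]
orientation: [-0.968, -2.989, -0.0]
force: [-0.7, -0.2, 0.4]
opening: 0.0605
at [ 0.4407 -0.2356  0.0244] yaw 144.1 tilt 0.01 open 0.0605 F [-0.7 -0.2  0.4] t 18.5
 -> [ 0.4378 -0.2403  0.05  ] shift cm [-0.04 -0.55 -2.56]
 -> [ 0.4378 -0.2403 -0.005 ] shift cm [-0.  -0.   5.5]
 -> [ 0.4378 -0.2403  0.15  ] shift cm [  0.    0.  -15.5]
 -> [ 0.5574 -0.0085  0.15  ] shift cm [3.900e+00 2.579e+01 1.000e-02]
 -> [ 0.5574 -0.0085  0.085 ] shift cm [-0.  -0.   6.5]
 -> [ 0.5574 -0.0085  0.15  ] shift cm [ 0.   0.  -6.5]
```

```bash
I='python3 -m inch'
$I '[[[0,-0.55,0,0,0,0,-0.3],[0,0,1,0,0,0,-0.3],[0,0,0.8,0,0,0,-0.3],[0,0,0.5,0,0,0,-0.3],[0,0,0.3,0,0,0,-0.3]]]'
$I '[[[0,0,0,0,0,0,-0.3],[0,0,0,0,0,0,1],[0,0,0,0,0,0,1],[0,0,0,0,0,0,1],[0,0,0,0,0,0,1]]]' 25
$I '[[[0,0,0,0,0,0,1],[0,0,-3,0,0,0,1],[0,0,-4,0,0,0,1],[0,0,-4.5,0,0,0,1],[0,0,-3.7,0,0,0,1]]]'
python3 -c "
from h import *
route('B',-.012)"
```

```text
t: 19.0
tool_pos: [0.4361, -0.2406, -0.0032]
orientation: [-0.97, -2.986, -0.001]
force: [-0.3, -1.2, -0.8]
opening: 0.0603
t: 19.5
tool_pos: [0.437, -0.2412, -0.0019]
orientation: [0.97, 2.987, -0.0]
force: [0.4, 0.2, 2.2]
opening: 0.0334
t: 20.0
tool_pos: [0.4369, -0.2412, 0.1522]
orientation: [0.97, 2.987, -0.001]
force: [1.3, -0.1, -1.1]
opening: 0.033
at [ 0.4369 -0.2412  0.1522] yaw 144.01 tilt 0.07 open 0.033 F [ 1.3 -0.1 -1.1] t 20.0
 -> [ 0.4378 -0.2403  0.05  ] shift cm [-1.000e-02  1.300e-01  1.022e+01]
 -> [ 0.4378 -0.2403 -0.005 ] shift cm [0.01 0.   5.5 ]
 -> [ 0.4378 -0.2403  0.15  ] shift cm [ -0.02  -0.   -15.5 ]
 -> [ 0.5574 -0.0085  0.15  ] shift cm [ 3.950e+00  2.579e+01 -1.000e-02]
 -> [ 0.5574 -0.0085  0.085 ] shift cm [0.01 0.   6.5 ]
 -> [ 0.5574 -0.0085  0.15  ] shift cm [-0.01 -0.   -6.5 ]
```

```bash
I='python3 -m inch'
$I '[[[0.4,2.5,0,0,0,0,1],[0.6,4,0,0,0,0,1],[0.6,4,0,0,0,0,1],[0.6,4,0,0,0,0,1],[0.6,4,0,0,0,0,1]]]'
$I '[[[0.6,4,0,0,0,0,1],[0.5,3.4,0,0,0,0,1],[0,0,0,0,0,0,1],[0,0,0,0,0,0,1]]]'
python3 -c "
from h import *
b=AX-.012*D
go((*b[:2],.085))"
$I '[[[0,0,2,0,0,0,1],[0,0,2,0,0,0,1],[0,0,1.5,0,0,0,1],[0,0,1,0,0,0,1],[0,0,0,0,0,0,1]]]'
$I '[[[0,0,0,0,0,0,0],[0,0,0,0,0,0,0],[0,0,-1.5,0,0,0,0],[0,0,-2.5,0,0,0,0],[0,0,-2.5,0,0,0,0]]]'
python3 -c "
from h import *
route('C',0.005,.01)"
```

```text
t: 20.5
tool_pos: [0.5233, -0.0735, 0.1499]
orientation: [0.971, 2.988, -0.0]
force: [0.1, 0.2, -0.8]
opening: 0.0334
t: 20.9
tool_pos: [0.5572, -0.0081, 0.1494]
orientation: [-0.967, -2.988, 0.001]
force: [-0.7, -0.1, -0.5]
opening: 0.0335
at [ 0.5572 -0.0081  0.1494] yaw 144.12 tilt 0.05 open 0.0335 F [-0.7 -0.1 -0.5] t 20.9
 -> [ 0.5574 -0.0085  0.085 ] shift cm [-0.04 -0.01  6.44]
t: 21.4
tool_pos: [0.5559, -0.0091, 0.0831]
orientation: [-0.971, -2.985, 0.001]
force: [-0.8, -0.1, 0.2]
opening: 0.0328
t: 21.9
tool_pos: [0.5576, -0.0085, 0.1522]
orientation: [0.97, 2.987, 0.0]
force: [-0.4, 0.2, 0.8]
opening: 0.0464
at [ 0.5576 -0.0085  0.1522] yaw 144.02 tilt 0.05 open 0.0464 F [-0.4  0.2  0.8] t 21.9
 -> [ 0.4647 -0.3626  0.05  ] shift cm [-13.27 -34.11  10.21]
 -> [ 0.4647 -0.3626 -0.005 ] shift cm [ 0.  -0.   5.5]
 -> [ 0.4647 -0.3626  0.15  ] shift cm [-1.00e-02  1.00e-02 -1.55e+01]
 -> [ 0.5378 -0.0066  0.15  ] shift cm [15.01 33.1   0.  ]
 -> [ 0.5378 -0.0066  0.085 ] shift cm [ 0.01 -0.    6.5 ]
 -> [ 0.5378 -0.0066  0.15  ] shift cm [-0.01  0.   -6.5 ]
```

```bash
I='python3 -m inch'
$I '[[[-1,-2.5,0,0,0,0,-0.3],[-1.5,-4,0,0,0,0,-0.3],[-1.5,-4,0,0,0,0,-0.3],[-1.5,-4,0,0,0,0,-0.3],[-1.5,-4,0,0,0,0,-0.3]]]'
$I '[[[-1.6,-4,1,0,0,0,-0.3],[-1.6,-4,2,0,0,0,-0.3],[-1.6,-4,2,0,0,0,-0.3],[-1.3,-3.2,2,0,0,0,-0.3],[-0.17,-0.41,2,0,0,0,-0.3]]]'
$I '[[[0,0,1.2,0,0,0,-0.3],[0,0,1,0,0,0,-0.3],[0,0,0,0,0,0,-0.3],[0,0,0,0,0,0,-0.3]]]'
python3 -c "
from h import *
c=cam('top')
for ce,st in blobs(c,(345,165,420,250),30,300): print('puck',ce.round(1),st,ray(c,ce,.037).round(4))
x,y=PK['C'];go((x,y,-.002))"
```

```text
t: 22.4
tool_pos: [0.5055, -0.2012, 0.1522]
orientation: [0.969, 2.985, -0.001]
force: [0.0, 0.2, -0.9]
opening: 0.0605
t: 22.9
tool_pos: [0.4638, -0.3673, 0.0615]
orientation: [0.975, 2.984, -0.004]
force: [-0.7, 0.5, -0.4]
opening: 0.0601
t: 23.3
tool_pos: [0.4652, -0.362, 0.0388]
orientation: [0.968, 2.988, -0.0]
force: [-0.5, -0.4, -0.5]
opening: 0.0605
puck [356.4 180.1] [  6  10  12  12 114] [ 0.5946 -0.2376  0.037 ]
puck [399.5 185.3] [ 49  15  12  12 118] [ 0.579  -0.3646  0.037 ]
puck [383.  212.5] [33 42 12 11 46] [ 0.4986 -0.315   0.037 ]
puck [400.4 223.1] [50 46 12 20 80] [ 0.4673 -0.3657  0.037 ]
at [ 0.4654 -0.3624  0.0391] yaw 144.08 tilt 0.1 open 0.0606 F [0.4 0.2 0.9] t 23.4
 -> [ 0.4647 -0.3626 -0.002 ] shift cm [ 0.05 -0.06  4.11]
```

```bash
I='python3 -m inch'
$I '[[[0,0,1.5,0,0,0,-0.3],[0,0,1.2,0,0,0,-0.3],[0,0,0.8,0,0,0,-0.3],[0,0,0.4,0,0,0,-0.3],[0,0,0.2,0,0,0,-0.3]]]'
$I '[[[0,0,0,0,0,0,-0.3],[0,0,0,0,0,0,1],[0,0,0,0,0,0,1],[0,0,0,0,0,0,1],[0,0,0,0,0,0,1]]]' 25
$I '[[[0,0,0,0,0,0,1],[0,0,-3,0,0,0,1],[0,0,-4,0,0,0,1],[0,0,-4.5,0,0,0,1],[0,0,-3.7,0,0,0,1]]]'
python3 -c "
from h import *
route('C',0.005,.01)"
```

```text
t: 23.85
tool_pos: [0.4638, -0.3621, -0.0042]
orientation: [-0.97, -2.987, -0.001]
force: [0.2, 0.2, 0.6]
opening: 0.0603
t: 24.35
tool_pos: [0.4645, -0.3627, -0.0029]
orientation: [0.97, 2.988, -0.0]
force: [1.3, -0.2, 1.8]
opening: 0.0331
t: 24.85
tool_pos: [0.4645, -0.3627, 0.1512]
orientation: [0.97, 2.987, -0.001]
force: [0.2, -1.4, -0.4]
opening: 0.0329
at [ 0.4645 -0.3627  0.1512] yaw 144.01 tilt 0.07 open 0.0329 F [ 0.2 -1.4 -0.4] t 24.9
 -> [ 0.4647 -0.3626  0.05  ] shift cm [-0.    0.02 10.12]
 -> [ 0.4647 -0.3626 -0.005 ] shift cm [0.01 0.   5.5 ]
 -> [ 0.4647 -0.3626  0.15  ] shift cm [ -0.02  -0.   -15.5 ]
 -> [ 0.5378 -0.0066  0.15  ] shift cm [ 1.501e+01  3.310e+01 -2.000e-02]
 -> [ 0.5378 -0.0066  0.085 ] shift cm [0.01 0.   6.5 ]
 -> [ 0.5378 -0.0066  0.15  ] shift cm [-0.01 -0.   -6.5 ]
```

```bash
I='python3 -m inch'
$I '[[[1,2.5,0,0,0,0,1],[1.7,4,0,0,0,0,1],[1.8,4,0,0,0,0,1],[1.8,4,0,0,0,0,1],[1.8,4,0,0,0,0,1]]]'
$I '[[[1.8,4,0,0,0,0,1],[1.8,4,0,0,0,0,1],[1.8,4,0,0,0,0,1],[1.5,3.4,0,0,0,0,1],[0,0,0,0,0,0,1]]]'
python3 -c "
from h import *
b=AX+.005*D
go((*b[:2],.085))"
$I '[[[0,0,2,0,0,0,1],[0,0,2,0,0,0,1],[0,0,1.5,0,0,0,1],[0,0,1,0,0,0,1],[0,0,0,0,0,0,1]]]'
$I '[[[0,0,0,0,0,0,0],[0,0,0,0,0,0,0],[0,0,-1.5,0,0,0,0],[0,0,-2.5,0,0,0,0],[0,0,-2.5,0,0,0,0]]]'
python3 -c "
from h import *
route('D',0.01)"
```

```text
t: 25.35
tool_pos: [0.5075, -0.1636, 0.1488]
orientation: [0.971, 2.988, 0.0]
force: [-0.4, -0.2, -0.7]
opening: 0.0331
t: 25.85
tool_pos: [0.5425, 0.0042, 0.1488]
orientation: [-0.964, -2.99, -0.002]
force: [-0.2, -0.2, 0.9]
opening: 0.0332
at [0.5425 0.0042 0.1488] yaw 144.27 tilt 0.09 open 0.0332 F [-0.2 -0.2  0.9] t 25.9
 -> [0.5437 0.0015 0.085 ] shift cm [-0.26 -0.16  6.38]
t: 26.35
tool_pos: [0.5408, -0.0005, 0.082]
orientation: [-0.97, -2.985, 0.001]
force: [0.5, -0.2, -0.2]
opening: 0.033
t: 26.85
tool_pos: [0.5424, -0.0001, 0.1512]
orientation: [0.97, 2.987, 0.0]
force: [0.4, -0.6, -0.2]
opening: 0.0465
at [ 5.424e-01 -1.000e-04  1.512e-01] yaw 144.01 tilt 0.06 open 0.0465 F [ 0.4 -0.6 -0.2] t 26.9
 -> [ 0.5948 -0.2377  0.05  ] shift cm [-18.19 -16.15  10.12]
 -> [ 0.5948 -0.2377 -0.005 ] shift cm [ 0.  -0.   5.5]
 -> [ 0.5948 -0.2377  0.15  ] shift cm [-1.00e-02  1.00e-02 -1.55e+01]
 -> [0.5396 0.0045 0.15  ] shift cm [ 1.870e+01  1.635e+01 -1.000e-02]
 -> [0.5396 0.0045 0.085 ] shift cm [ 0.01 -0.    6.5 ]
 -> [0.5396 0.0045 0.15  ] shift cm [-0.01  0.   -6.5 ]
```

```bash
I='python3 -m inch'
$I '[[[0,-2.5,0,0,0,0,-0.1],[-0.5,-4,0,0,0,0,-0.15],[-2,-4,0,0,0,0,-0.15],[-4,-3,0,0,0,0,-0.15],[-4,-2,0,0,0,0,-0.15]]]'
$I '[[[-4,-0.6,1,0,0,0,-0.15],[-2.5,0,2,0,0,0,-0.15],[-1.2,0,3,0,0,0,-0.15],[0,0,3,0,0,0,-0.15],[0,0,1,0,0,0,-0.15]]]'
$I '[[[0,0,0,0,0,0,-0.15],[0,0,0,0,0,0,-0.15]]]'
python3 -c "
from h import *
x,y=PK['D'];go((x,y,-.002))"
```

```text
t: 27.35
tool_pos: [0.5365, -0.1899, 0.1516]
orientation: [0.97, 2.984, -0.001]
force: [0.8, -0.4, 0.2]
opening: 0.0538
t: 27.85
tool_pos: [0.5934, -0.2369, 0.0465]
orientation: [-0.97, -2.984, -0.001]
force: [-0.4, -0.0, -0.8]
opening: 0.0537
t: 28.05
tool_pos: [0.5958, -0.2377, 0.0511]
orientation: [0.969, 2.986, -0.001]
force: [0.5, 0.6, 0.2]
opening: 0.0531
at [ 0.5958 -0.2377  0.0511] yaw 144.02 tilt 0.13 open 0.0531 F [0.5 0.6 0.2] t 28.1
 -> [ 0.5948 -0.2377 -0.002 ] shift cm [ 0.09 -0.06  5.31]
```

```bash
I='python3 -m inch'
$I '[[[0,0,2,0,0,0,-0.15],[0,0,1.5,0,0,0,-0.15],[0,0,1.0,0,0,0,-0.15],[0,0,0.5,0,0,0,-0.15],[0,0,0.3,0,0,0,-0.15]]]'
$I '[[[0,0,0,0,0,0,-0.15],[0,0,0,0,0,0,1],[0,0,0,0,0,0,1],[0,0,0,0,0,0,1],[0,0,0,0,0,0,1]]]' 25
$I '[[[0,0,0,0,0,0,1],[0,0,-3,0,0,0,1],[0,0,-4,0,0,0,1],[0,0,-4.5,0,0,0,1],[0,0,-3.9,0,0,0,1]]]'
python3 -c "
from h import *
route('D',0.01)"
```

```text
t: 28.55
tool_pos: [0.5947, -0.2372, -0.0044]
orientation: [-0.97, -2.988, -0.0]
force: [-0.2, -0.2, 0.0]
opening: 0.0537
t: 29.05
tool_pos: [0.5952, -0.2375, -0.0037]
orientation: [0.97, 2.987, -0.0]
force: [-1.0, -0.4, 2.2]
opening: 0.0334
t: 29.55
tool_pos: [0.5947, -0.2374, 0.1518]
orientation: [0.97, 2.987, -0.0]
force: [0.7, 0.0, -0.2]
opening: 0.0328
at [ 0.5947 -0.2374  0.1518] yaw 144.01 tilt 0.03 open 0.0328 F [ 0.7  0.  -0.2] t 29.6
 -> [ 0.5948 -0.2377  0.05  ] shift cm [-0.02 -0.03 10.18]
 -> [ 0.5948 -0.2377 -0.005 ] shift cm [ 0.  -0.   5.5]
 -> [ 0.5948 -0.2377  0.15  ] shift cm [-1.00e-02  0.00e+00 -1.55e+01]
 -> [0.5396 0.0045 0.15  ] shift cm [ 1.870e+01  1.635e+01 -1.000e-02]
 -> [0.5396 0.0045 0.085 ] shift cm [ 0.  -0.   6.5]
 -> [0.5396 0.0045 0.15  ] shift cm [-0.   0.  -6.5]
```

```bash
I='python3 -m inch'
$I '[[[2.5,0,0,0,0,0,1],[4,0.6,0,0,0,0,1],[4,2,0,0,0,0,1],[4,3,0,0,0,0,1],[2.7,3.5,0,0,0,0,1]]]'
$I '[[[1.5,3.5,0,0,0,0,1],[0,2.5,0,0,0,0,1],[0,1.2,0,0,0,0,1],[0,0,0,0,0,0,1],[0,0,0,0,0,0,1]]]'
python3 -c "
from h import *
b=AX+.01*D
go((*b[:2],.085))"
$I '[[[0,0,2,0,0,0,1],[0,0,2,0,0,0,1],[0,0,1.5,0,0,0,1],[0,0,1,0,0,0,1],[0,0,0,0,0,0,1]]]'
$I '[[[0,0,0,0,0,0,0],[0,0,0,0,0,0,0],[0,0,-1.5,0,0,0,0],[0,0,-2.5,0,0,0,0],[0,0,-2.5,0,0,0,0]]]'
python3 -c "
from h import *
c=cam('top')
for ce,st in blobs(c,(345,165,420,250),30,300): print('puck',ce.round(1),st,ray(c,ce,.037).round(4))
route('E',-0.01)"
```

```text
t: 30.05
tool_pos: [0.5073, -0.0613, 0.1496]
orientation: [-0.972, -2.987, 0.0]
force: [0.2, 0.2, -0.5]
opening: 0.0331
t: 30.55
tool_pos: [0.5389, 0.0036, 0.1494]
orientation: [-0.97, -2.987, 0.001]
force: [0.1, -0.8, -0.9]
opening: 0.033
at [0.5389 0.0036 0.1494] yaw 144.01 tilt 0.06 open 0.033 F [ 0.1 -0.8 -0.9] t 30.6
 -> [0.5396 0.0045 0.085 ] shift cm [-0.01  0.12  6.44]
t: 31.05
tool_pos: [0.5379, 0.0039, 0.0831]
orientation: [-0.971, -2.985, 0.001]
force: [-0.3, -0.1, -1.5]
opening: 0.0328
t: 31.55
tool_pos: [0.5395, 0.0045, 0.1522]
orientation: [0.97, 2.987, 0.0]
force: [0.8, 0.3, -0.3]
opening: 0.0466
puck [399.5 185.4] [ 49  15  12  12 116] [ 0.5787 -0.3645  0.037 ]
at [0.5423 0.0043 0.1576] yaw 144.02 tilt 0.47 open 0.0466 F [ 1.3 -0.4  3.5] t 31.6
 -> [ 0.579  -0.3646  0.05  ] shift cm [-24.56 -27.74  10.82]
 -> [ 0.579  -0.3646 -0.005 ] shift cm [ 0.04 -0.02  5.5 ]
 -> [ 0.579  -0.3646  0.15  ] shift cm [ -0.11   0.07 -15.5 ]
 -> [ 0.5558 -0.0073  0.15  ] shift cm [22.87 27.55 -0.04]
 -> [ 0.5558 -0.0073  0.085 ] shift cm [ 0.05 -0.03  6.5 ]
 -> [ 0.5558 -0.0073  0.15  ] shift cm [-0.05  0.03 -6.5 ]
```

```bash
I='python3 -m inch'
$I '[[[0,-2.5,0,0,0,0,-0.1],[-0.5,-4,0,0,0,0,-0.3],[-2,-4,0,0,0,0,-0.3],[-3,-3.5,0,0,0,0,-0.3],[-3,-3.5,0,0,0,0,-0.3]]]'
$I '[[[-3,-3.5,0,0,0,0,-0.3],[-3,-3,1,0,0,0,-0.3],[-3,-2.5,2,0,0,0,-0.3],[-3,-1.2,3,0,0,0,-0.3],[-2.5,0,3,0,0,0,-0.3]]]'
$I '[[[-1.5,0,1,0,0,0,-0.3],[0,0,0,0,0,0,-0.3],[0,0,0,0,0,0,-0.3],[0,0,0,0,0,0,-0.3]]]'
python3 -c "
from h import *
c=cam('wrist');cv2.imwrite('pics/w7.png',c['image'])
x,y=PK['E'];go((x,y,-.002))"
```

```text
t: 32.1
tool_pos: [0.5058, -0.189, 0.152]
orientation: [0.968, 2.985, -0.001]
force: [0.7, 0.0, 1.0]
opening: 0.0602
t: 32.6
tool_pos: [0.5636, -0.3587, 0.0612]
orientation: [0.973, 2.983, -0.003]
force: [0.8, 0.0, 0.9]
opening: 0.0603
t: 33.0
tool_pos: [0.5754, -0.3638, 0.052]
orientation: [0.969, 2.986, -0.001]
force: [1.1, -0.1, 0.4]
opening: 0.0604
at [ 0.5754 -0.3638  0.052 ] yaw 144.03 tilt 0.15 open 0.0603 F [-0.7 -0.2  0.6] t 33.0
 -> [ 0.579  -0.3646 -0.002 ] shift cm [-0.32  0.15  5.41]
```

```bash
I='python3 -m inch'
$I '[[[-0.3,-0.1,2,0,0,0,-0.3],[0,0,1.5,0,0,0,-0.3],[0,0,1.0,0,0,0,-0.3],[0,0,0.5,0,0,0,-0.3],[0,0,0.3,0,0,0,-0.3]]]'
$I '[[[0,0,0,0,0,0,-0.3],[0,0,0,0,0,0,1],[0,0,0,0,0,0,1],[0,0,0,0,0,0,1],[0,0,0,0,0,0,1]]]' 25
$I '[[[0,0,0,0,0,0,1],[0,0,-3,0,0,0,1],[0,0,-4,0,0,0,1],[0,0,-4.5,0,0,0,1],[0,0,-3.8,0,0,0,1]]]'
python3 -c "
from h import *
route('E',-0.01)"
```

```text
t: 33.55
tool_pos: [0.5762, -0.3659, -0.0037]
orientation: [-0.97, -2.987, -0.0]
force: [-0.1, -0.1, -0.1]
opening: 0.0607
t: 34.05
tool_pos: [0.5769, -0.3663, -0.0028]
orientation: [0.97, 2.987, -0.0]
force: [1.2, 0.7, 2.6]
opening: 0.0332
t: 34.55
tool_pos: [0.5767, -0.3664, 0.1521]
orientation: [0.97, 2.987, -0.001]
force: [0.9, -0.8, 0.5]
opening: 0.0334
at [ 0.5767 -0.3664  0.1521] yaw 144.0 tilt 0.05 open 0.0334 F [ 0.9 -0.8  0.5] t 34.5
 -> [ 0.579  -0.3646  0.05  ] shift cm [-0.07  0.28 10.21]
 -> [ 0.579  -0.3646 -0.005 ] shift cm [0.01 0.   5.5 ]
 -> [ 0.579  -0.3646  0.15  ] shift cm [-1.00e-02 -0.00e+00 -1.55e+01]
 -> [ 0.5558 -0.0073  0.15  ] shift cm [ 2.288e+01  2.755e+01 -2.000e-02]
 -> [ 0.5558 -0.0073  0.085 ] shift cm [0.01 0.   6.5 ]
 -> [ 0.5558 -0.0073  0.15  ] shift cm [-0.01 -0.   -6.5 ]
```

```bash
I='python3 -m inch'
$I '[[[2.5,0.5,0,0,0,0,1],[3.5,1.5,0,0,0,0,1],[3.5,3,0,0,0,0,1],[3.5,3.5,0,0,0,0,1],[3.5,3.5,0,0,0,0,1]]]'
$I '[[[3.3,3.5,0,0,0,0,1],[2,4,0,0,0,0,1],[1,4,0,0,0,0,1],[0,3,0,0,0,0,1],[0,1.3,0,0,0,0,1]]]'
$I '[[[0,0,0,0,0,0,1],[0,0,0,0,0,0,1]]]'
python3 -c "
from h import *
b=AX-.01*D
go((*b[:2],.085))"
$I '[[[0,0,2,0,0,0,1],[0,0,2,0,0,0,1],[0,0,1.5,0,0,0,1],[0,0,1,0,0,0,1],[0,0,0,0,0,0,1]]]'
$I '[[[0,0,0,0,0,0,0],[0,0,0,0,0,0,0],[0,0,-1.5,0,0,0,0],[0,0,-2.5,0,0,0,0],[0,0,-3,0,0,0,0]]]'
$I '[[[-2,0,-4,0,0,0,0],[-2,0,-4,0,0,0,0],[0,0,-2,0,0,0,0],[0,0,0,0,0,0,0],[0,0,0,0,0,0,0]]]'
python3 -c "
from h import *
c=cam('wrist');go();t=cam('top');cv2.imwrite('pics/v8.png',np.hstack([c['image'][20:300,130:430],cv2.resize(t['image'][170:260,145:220],None,fx=3.11,fy=3.11,interpolation=cv2.INTER_CUBIC)[:280]]))
cv2.imwrite('pics/t8.png',t['image']);cv2.imwrite('pics/w8.png',c['image'])
for ce,st in blobs(t,(345,165,420,250),30,300): print('puck',ce.round(1),st)
for ce,st in blobs(t,(150,200,215,250),200,2500): print('lid',ce.round(1),st,ray(t,ce,.034))"
```

```text
t: 35.05
tool_pos: [0.5127, -0.1708, 0.1497]
orientation: [0.972, 2.987, 0.0]
force: [-0.1, 0.8, 0.4]
opening: 0.0331
t: 35.55
tool_pos: [0.5562, -0.0049, 0.1499]
orientation: [0.967, 2.989, 0.001]
force: [0.5, -0.1, 0.0]
opening: 0.0335
t: 35.75
tool_pos: [0.555, -0.0081, 0.1495]
orientation: [-0.97, -2.987, 0.001]
force: [0.4, -0.4, -0.5]
opening: 0.0325
at [ 0.555  -0.0081  0.1495] yaw 144.02 tilt 0.07 open 0.0325 F [ 0.4 -0.4 -0.5] t 35.8
 -> [ 0.5558 -0.0073  0.085 ] shift cm [-0.02  0.12  6.45]
t: 36.25
tool_pos: [0.554, -0.0079, 0.0831]
orientation: [-0.971, -2.985, 0.001]
force: [-0.2, 0.3, -0.7]
opening: 0.0328
t: 36.75
tool_pos: [0.5552, -0.0072, 0.1564]
orientation: [-0.97, -2.988, 0.0]
force: [1.2, 0.2, 0.2]
opening: 0.0467
t: 37.25
tool_pos: [0.5882, -0.0307, 0.256]
orientation: [0.97, 2.986, 0.001]
force: [0.4, 0.3, -0.1]
opening: 0.0467
at [ 0.5874 -0.0306  0.2544] yaw 144.03 tilt 0.03 open 0.0462 F [ 0.4 -0.8 -1.3] t 37.3
lid [181.  228.2] [  10    9   42   39 1210] [0.45203936 0.2816948  0.034     ]
```

View pics/v8.png

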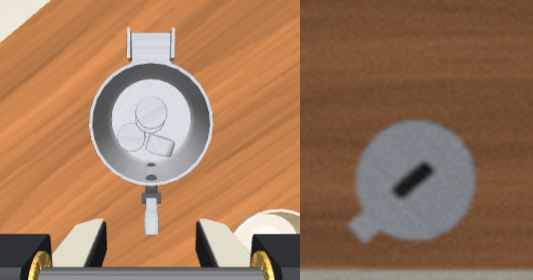

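All five pucks are in the pitcher (stacked, well below the rim) and none remain on the board. The clip leans fully back. Now to the lid.

```bash
I='python3 -m inch'
python3 -c "
from h import *
p=np.array([.452,.280,.2])-.03*D
go(p)"

```

```text
at [ 0.587  -0.0305  0.2536] yaw 144.03 tilt 0.12 open 0.0466 F [ 0.2 -0.5 -0.3] t 37.4
 -> [0.4763 0.2624 0.2   ] shift cm [26.15 17.2   5.39]
```

```bash
I='python3 -m inch'
$I '[[[2,1.3,0,0,0,0,-0.3],[3,2,0,0,0,0,-0.3],[3,2,0,0,0,0,-0.3],[3,2,0,0,0,0,-0.3],[3,2,0,0,0,0,-0.3]]]'
$I '[[[3,2,0,0,0,0,-0.3],[3,2,0,0,0,0,-0.3],[3,2,1,0,0,0,-0.3],[2,1.2,2,0,0,0,-0.3],[1.15,0.7,1.4,0,0,0,-0.3]]]'
$I '[[[0,0,1,0,0,6.5,-0.3],[0,0,0,0,0,6.5,-0.3],[0,0,0,0,0,0,-0.3],[0,0,0,0,0,0,-0.3]]]'
python3 -c "
from h import *
go();c=cam('wrist');cv2.imwrite('pics/w9.png',c['image']);np.savez('w9.npz',K=c['K'],R=c['R'],t=c['t'])"
```

```text
t: 37.85
tool_pos: [0.5274, 0.1279, 0.253]
orientation: [-0.97, -2.985, 0.002]
force: [0.7, 0.4, -0.0]
opening: 0.0605
t: 38.35
tool_pos: [0.475, 0.2633, 0.2081]
orientation: [-0.966, -2.986, 0.003]
force: [-0.1, -0.5, -0.9]
opening: 0.0605
t: 38.75
tool_pos: [0.4771, 0.2615, 0.2002]
orientation: [-1.298, -2.86, 0.002]
force: [0.0, 0.3, 0.2]
opening: 0.0603
at [0.4771 0.2615 0.2002] yaw 131.18 tilt 0.07 open 0.0603 F [0.  0.3 0.2] t 38.8
```

View pics/w9.png

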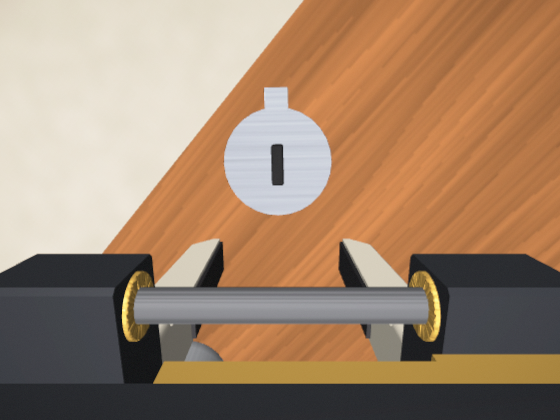

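```bash
python3 - <<'E'
from h import *
im=cv2.imread("pics/w9.png");z=np.load("w9.npz");c={k:z[k] for k in z}
g=im[130:200,255:300].max(2);m=(g<70).astype(np.uint8)
r=cv2.minAreaRect(np.argwhere(m)[:,::-1].astype(np.float32));print("bar rect",r[0][0]+255,r[0][1]+130,r[1:],)
b=ray(c,(r[0][0]+255,r[0][1]+130),.057)
hsv=cv2.cvtColor(im,cv2.COLOR_BGR2HSV)[80:225,215:340]; mm=((hsv[...,1]<45)).astype(np.uint8)
n,l,st,ce=cv2.connectedComponentsWithStats(mm);i=l[60,30];print(st[i])
co=np.argwhere(l==i)[:,::-1]+[215,80]
disc=co[co[:,1]>115].astype(np.float32);(cx,cy),rad=cv2.minEnclosingCircle(disc);print("disc",cx,cy,rad)
P=ray(c,(cx,cy),.036)
t=co[co[:,1]<102];tc=t.mean(0);T=ray(c,tc,.036);v=T-P
print("tongue px",tc,t[:,0].min(),t[:,0].max(),"bar",b.round(4),"disc",P.round(4),"tongue",T.round(4),np.hypot(*v[:2]),"yaw",np.degrees(np.arctan2(v[1],v[0])))
go((P[0],P[1],.09),(P[0],P[1],.012))
E
```

```text
bar rect 277.0 164.5 ((39.0, 10.0), 90.0)
[   9    7  107  128 9587]
disc 277.1317443847656 160.8263397216797 53.9854621887207
tongue px [275.5         94.03910615] 264 287 bar [0.456  0.2793 0.057 ] disc [0.4549 0.2804 0.036 ] tongue [0.4098 0.3299 0.036 ] 0.06695061174204091 yaw 132.38116213830295
at [0.4773 0.2616 0.2005] yaw 131.16 tilt 0.03 open 0.0604 F [ 0.1  0.8 -0.6] t 38.8
 -> [0.4549 0.2804 0.09  ] shift cm [ 2.89 -0.44 11.05]
 -> [0.4549 0.2804 0.012 ] shift cm [-0.   0.   7.8]
```

```bash
I='python3 -m inch'
$I '[[[1.4,-0.2,3,0,0,-0.8,-0.5],[1.46,-0.2,4,0,0,0,-0.5],[0,0,4,0,0,0,-0.5],[0,0,3,0,0,0,-0.5],[0,0,1.5,0,0,0,-0.5]]]'
$I '[[[0,0,0.5,0,0,0,-0.5],[0,0,0,0,0,0,-0.5],[0,0,0,0,0,0,-0.5]]]'
python3 -c "
from h import *
go((.4552,.280,.014))"
```

```text
t: 39.3
tool_pos: [0.4535, 0.2797, 0.0427]
orientation: [-1.279, -2.867, 0.005]
force: [-0.3, 0.2, -0.1]
opening: 0.0699
t: 39.6
tool_pos: [0.4569, 0.2814, 0.0428]
orientation: [1.281, 2.866, 0.004]
force: [-0.8, 0.3, 0.3]
opening: 0.0698
at [0.4569 0.2814 0.0428] yaw 131.82 tilt 0.17 open 0.0698 F [-0.8  0.3  0.3] t 39.6
 -> [0.4552 0.28   0.014 ] shift cm [ 0.01 -0.23  2.88]
```

```bash
I='python3 -m inch'
$I '[[[0,-0.15,1,0,0,0,-0.5],[0,0,0.8,0,0,0,-0.5],[0,0,0.5,0,0,0,-0.5],[0,0,0.3,0,0,0,-0.5],[0,0,0.2,0,0,0,0]]]'
$I '[[[0,0,0,0,0,0,0],[0,0,0,0,0,0,1],[0,0,0,0,0,0,1],[0,0,0,0,0,0,1],[0,0,0,0,0,0,1]]]' 35
$I '[[[0,0,0,0,0,0,1],[0,0,0,0,0,0,1],[0,0,0,0,0,0,1]]]'
python3 -c "
from h import *
go((.4552,.280,.014))"
```

```text
t: 40.1
tool_pos: [0.454, 0.2797, 0.0123]
orientation: [-1.282, -2.867, 0.001]
force: [-0.1, 0.2, 0.3]
opening: 0.0653
t: 40.6
tool_pos: [0.4544, 0.2799, 0.013]
orientation: [1.283, 2.868, 0.0]
force: [-0.3, 0.6, -0.2]
opening: 0.0262
t: 40.9
tool_pos: [0.4544, 0.2799, 0.0129]
orientation: [1.283, 2.868, 0.0]
force: [0.3, 0.4, 0.3]
opening: 0.0117
at [0.4544 0.2799 0.0129] yaw 131.81 tilt 0.01 open 0.0117 F [0.3 0.4 0.3] t 40.9
 -> [0.4552 0.28   0.014 ] shift cm [-0.04  0.07 -0.11]
```

```bash
I='python3 -m inch'
$I '[[[0,0,-1,0,0,0,1],[0,0,-2,0,0,0,1],[0,0,-3,0,0,0,1],[0,0,-4,0,0,0,1],[0,0,-4,0,0,0,1]]]'
$I '[[[0,0,-2.5,0,0,-4.2,1],[0,0,0,0,0,-4,1],[0,0,0,0,0,-4,1],[0,0,0,0,0,0,1],[0,0,0,0,0,0,1]]]'
python3 -c "
from h import *
go((*AX[:2],.175))"
```

```text
t: 41.4
tool_pos: [0.4536, 0.2795, 0.1543]
orientation: [-1.282, -2.867, 0.001]
force: [0.7, 0.4, -1.7]
opening: 0.0121
t: 41.9
tool_pos: [0.4541, 0.2797, 0.1779]
orientation: [-0.973, -2.987, 0.0]
force: [0.6, 0.2, -1.2]
opening: 0.0114
at [0.4541 0.2797 0.1779] yaw 143.9 tilt 0.01 open 0.0114 F [ 0.6  0.2 -1.2] t 41.9
 -> [ 0.5477 -0.0014  0.175 ] shift cm [-24.13 -17.2    0.29]
```

```bash
I='python3 -m inch'
$I '[[[-1.5,-1,0,0,0,0,1],[-2.8,-2,0,0,0,0,1],[-2.8,-2,0,0,0,0,1],[-2.8,-2,0,0,0,0,1],[-2.8,-2,0,0,0,0,1]]]'
$I '[[[-2.8,-2,0,0,0,0,1],[-2.8,-2,0,0,0,0,1],[-2.8,-2,0,0,0,0,1],[-2,-1.5,0,0,0,0,1],[-1,-0.7,0,0,0,0,1]]]'
$I '[[[0,0,0,0,0,0,1],[0,0,0,0,0,0,1],[0,0,0,0,0,0,1]]]'
python3 -c "
from h import *
go((*AX[:2],.175));c=cam('wrist');cv2.imwrite('pics/w10.png',c['image']);np.savez('w10.npz',K=c['K'],R=c['R'],t=c['t'])"
```

```text
t: 42.4
tool_pos: [0.5042, 0.1311, 0.1777]
orientation: [-0.973, -2.987, 0.0]
force: [-0.3, 1.1, -2.0]
opening: 0.0119
t: 42.9
tool_pos: [0.5484, -0.003, 0.1776]
orientation: [-0.976, -2.986, 0.001]
force: [0.5, -0.1, -0.5]
opening: 0.0115
t: 43.2
tool_pos: [0.5479, 0.0003, 0.1778]
orientation: [-0.969, -2.988, -0.001]
force: [1.2, -0.8, -2.5]
opening: 0.0117
at [5.479e-01 3.000e-04 1.778e-01] yaw 144.06 tilt 0.03 open 0.0117 F [ 1.2 -0.8 -2.5] t 43.2
 -> [ 0.5477 -0.0014  0.175 ] shift cm [-0.08 -0.15  0.28]
```

View pics/w10.png

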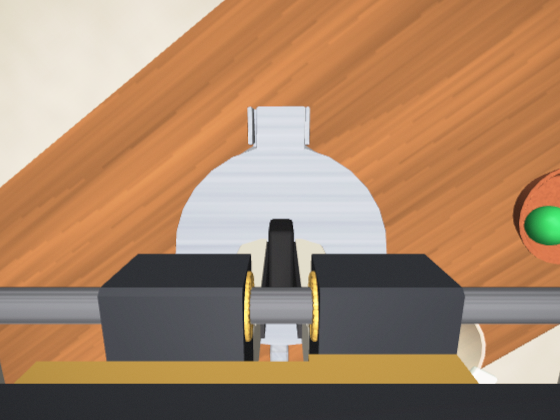

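Tongue at px columns 256–305, between the cheeks (248–310), about 1 mm to the right. I'll correct by y −0.12 and lower gently.

```bash
I='python3 -m inch'
$I '[[[-0.08,-0.12,0,0,0,0,1],[0,0,1,0,0,0,1],[0,0,1.5,0,0,0,1],[0,0,1.2,0,0,0,1],[0,0,0.8,0,0,0,1]]]'
$I '[[[0,0,0.4,0,0,0,1],[0,0,0.2,0,0,0,1],[0,0,0,0,0,0,1],[0,0,0,0,0,0,1]]]'
python3 -c "
from h import *
go((*AX[:2],.121))"
$I '[[[0,0,0.15,0,0,0,1],[0,0,0.1,0,0,0,1],[0,0,0,0,0,0,1]]]'
$I '[[[0,0,0.1,0,0,0,1],[0,0,0.1,0,0,0,1],[0,0,0,0,0,0,1]]]'
```

```text
t: 43.75
tool_pos: [0.5469, -0.0022, 0.1302]
orientation: [-0.97, -2.985, 0.001]
force: [1.1, -0.1, -0.8]
opening: 0.0114
t: 44.15
tool_pos: [0.5486, -0.0025, 0.1274]
orientation: [0.97, 2.987, 0.0]
force: [0.1, 1.0, -0.5]
opening: 0.0118
at [ 0.5486 -0.0025  0.1274] yaw 144.01 tilt 0.06 open 0.0118 F [ 0.1  1.  -0.5] t 44.1
 -> [ 0.5477 -0.0014  0.121 ] shift cm [0.14 0.03 0.64]
t: 44.45
tool_pos: [0.5482, -0.0024, 0.1243]
orientation: [0.971, 2.988, 0.0]
force: [-0.8, -0.5, -1.0]
opening: 0.0117
t: 44.75
tool_pos: [0.548, -0.0024, 0.1221]
orientation: [-0.97, -2.988, 0.0]
force: [0.8, 0.0, -0.5]
opening: 0.0117
```

```bash
I='python3 -m inch'
$I '[[[0,0,0.1,0,0,0,1],[0,0,0,0,0,0,1],[0,0,0,0,0,0,1]]]'
$I '[[[0,0,0.1,0,0,0,1],[0,0,0,0,0,0,1],[0,0,0,0,0,0,1]]]'
$I '[[[0,0,0.1,0,0,0,1],[0,0,0,0,0,0,1],[0,0,0,0,0,0,1]]]'
```

```text
t: 45.05
tool_pos: [0.5481, -0.0024, 0.1213]
orientation: [-0.97, -2.988, -0.0]
force: [0.2, -0.0, -1.0]
opening: 0.0118
t: 45.35
tool_pos: [0.5484, -0.0024, 0.1209]
orientation: [0.97, 2.987, 0.0]
force: [-3.3, 0.5, 4.2]
opening: 0.012
t: 45.65
tool_pos: [0.5484, -0.0025, 0.1209]
orientation: [0.97, 2.987, 0.0]
force: [-6.4, 0.8, 12.1]
opening: 0.0113
```

Contact came at TCP z 0.1209, exactly the predicted seated height (0.121). Release, rise and check.

```bash
I='python3 -m inch'
$I '[[[0,0,0,0,0,0,0.3],[0,0,0,0,0,0,0.3],[0,0,0,0,0,0,0.3],[0,0,-1,0,0,0,0.3],[0,0,-3,0,0,0,0.3]]]'
$I '[[[0,0,-4,0,0,0,0.3],[0,0,-4,0,0,0,0.3],[-2,0,-1,0,0,0,0.3],[-2,0,0,0,0,0,0.3],[0,0,0,0,0,0,0.3]]]'
python3 -c "
from h import *
go((.6249,-.0568,.25),(.6249,-.0568,.135));c=cam('wrist');s=cam('side')
cv2.imwrite('pics/v11.png',np.hstack([cv2.resize(c['image'][20:300,130:430],(480,448),interpolation=cv2.INTER_CUBIC),cv2.resize(s['image'][165:255,240:300+4],None,fx=4.98,fy=4.98,interpolation=cv2.INTER_CUBIC)[:448]]))"
```

```text
t: 46.15
tool_pos: [0.5457, -0.0022, 0.1566]
orientation: [-0.969, -2.982, 0.002]
force: [0.5, 0.4, 0.1]
opening: 0.0321
t: 46.65
tool_pos: [0.582, -0.0272, 0.2504]
orientation: [0.972, 2.986, -0.0]
force: [-0.9, 0.2, -1.2]
opening: 0.0326
at [ 0.582  -0.0272  0.2504] yaw 143.95 tilt 0.11 open 0.0326 F [-0.9  0.2 -1.2] t 46.6
 -> [ 0.6249 -0.0568  0.25  ] shift cm [-5.22  0.13  0.05]
 -> [ 0.6249 -0.0568  0.135 ] shift cm [ 2.00e-02 -1.00e-02  1.15e+01]
```

View pics/v11.png

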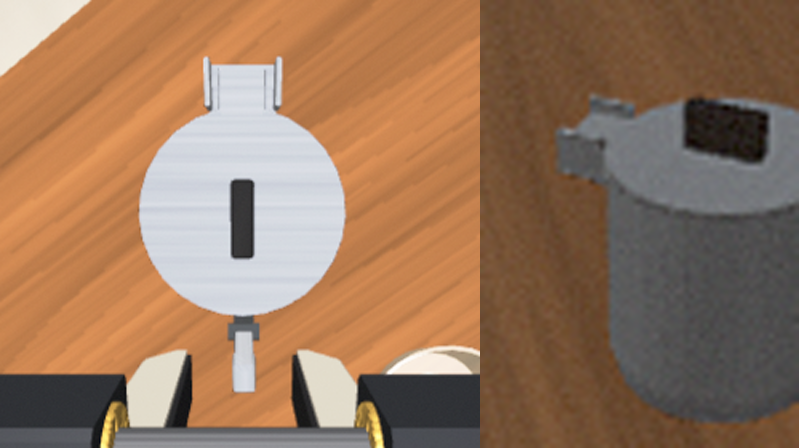

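Lid flush, with the tongue between both cheeks (wrist crop (243,85); bar at (242,218)). Now the clip.

```bash
I='python3 -m inch'
$I '[[[-2.5,0.05,0,0,0,0,0.4],[-2.5,0.05,0,0,0,0,0.4],[-0.2,0,3,0,0,0,0.4],[0,0,3,0,0,0,0.4],[0,0,2,0,0,0,0.4]]]' 10
$I '[[[0,0,1.5,0,0,0,0.4],[0,0,1,0,0,0,0.4],[0,0,0.5,0,0,0,0.4],[0,0,0,0,0,0,0.4],[0,0,0,0,0,0,0.4]]]' 10
python3 -c "
from h import *
go((.6249,-.0568,.140))
ph=np.linspace(2.1,0,15)+.2526; r=.032
print((np.c_[np.diff(r*np.cos(ph)),-np.diff(r*np.sin(ph))]*100).round(2).tolist())"
```

```text
t: 47.25
tool_pos: [0.6215, -0.0549, 0.1665]
orientation: [-0.969, -2.985, 0.0]
force: [0.0, -0.5, 0.7]
opening: 0.0277
t: 47.75
tool_pos: [0.6238, -0.0557, 0.1405]
orientation: [0.97, 2.986, 0.0]
force: [0.5, -0.1, 1.0]
opening: 0.028
at [ 0.6238 -0.0557  0.1405] yaw 144.02 tilt 0.09 open 0.028 F [ 0.5 -0.1  1. ] t 47.8
 -> [ 0.6249 -0.0568  0.14  ] shift cm [-0.15 -0.03  0.05]
[[0.36, -0.31], [0.41, -0.25], [0.44, -0.19], [0.46, -0.12], [0.48, -0.05], [0.48, 0.02], [0.47, 0.09], [0.45, 0.16], [0.42, 0.23], [0.38, 0.29], [0.34, 0.34], [0.28, 0.39], [0.22, 0.43], [0.15, 0.45]]
```

```bash
I='python3 -m inch'
$I '[[[-0.1,0,0,0,0,0,1],[0,0,0,0,0,0,1],[0,0,0,0,0,0,1],[0,0,0,0,0,0,1]]]' 10
$I '[[[0.36,0,-0.31,0,0,0,1],[0.41,0,-0.25,0,0,0,1],[0.44,0,-0.19,0,0,0,1],[0.46,0,-0.12,0,0,0,1],[0.48,0,-0.05,0,0,0,1]]]'
$I '[[[0.48,0,0.02,0,0,0,1],[0.47,0,0.09,0,0,0,1],[0.45,0,0.16,0,0,0,1],[0.42,0,0.23,0,0,0,1],[0.38,0,0.29,0,0,0,1]]]'
$I '[[[0.34,0,0.34,0,0,0,1],[0.28,0,0.39,0,0,0,1],[0,0,0,0,0,0,1],[0,0,0,0,0,0,1]]]'
```

```text
t: 48.15
tool_pos: [0.6244, -0.0565, 0.14]
orientation: [0.97, 2.987, -0.0]
force: [-0.9, -1.5, 2.5]
opening: 0.0117
t: 48.65
tool_pos: [0.6061, -0.0434, 0.1483]
orientation: [-0.97, -2.988, 0.0]
force: [2.9, -2.3, -4.0]
opening: 0.0115
t: 49.15
tool_pos: [0.5887, -0.0307, 0.1415]
orientation: [0.97, 2.987, -0.0]
force: [-2.4, -2.3, 5.1]
opening: 0.0114
t: 49.55
tool_pos: [0.5828, -0.0265, 0.1329]
orientation: [-0.969, -2.986, -0.0]
force: [-4.1, -0.1, 3.4]
opening: 0.0117
```

```bash
I='python3 -m inch'
$I '[[[0.22,0,0.4,0,0,0,1],[0.1,0,0.3,0,0,0,1],[0,0,0,0,0,0,1],[0,0,0,0,0,0,1]]]'
$I '[[[0,0,0,0,0,0,0.5],[0,0,0,0,0,0,0.5],[0,0,0,0,0,0,0.5],[0,0,-1.5,0,0,0,0.5],[0,0,-3,0,0,0,0.5]]]'
$I '[[[0,0,0,0,0,0,1],[0,0,0,0,0,0,1],[0,0,0,0,0,0,1],[0,0,0,0,0,0,1],[0,0,0,0,0,0,1]]]'
python3 -c "
from h import *
H=AX-.066*D
go((*(H+.031*D)[:2],.140))"
```

```text
t: 49.95
tool_pos: [0.5808, -0.025, 0.1258]
orientation: [-0.97, -2.987, 0.0]
force: [-3.8, -1.3, 0.8]
opening: 0.0122
t: 50.45
tool_pos: [0.5794, -0.0249, 0.1698]
orientation: [-0.969, -2.983, 0.001]
force: [0.1, 0.2, 0.8]
opening: 0.0235
t: 50.95
tool_pos: [0.5806, -0.0251, 0.1704]
orientation: [-0.97, -2.986, 0.0]
force: [0.1, -0.2, -0.9]
opening: 0.0003
at [ 0.5806 -0.0251  0.1704] yaw 144.01 tilt 0.09 open 0.0003 F [ 0.1 -0.2 -0.9] t 51.0
 -> [ 0.576 -0.022  0.14 ] shift cm [ 0.55 -0.01  3.04]
```

```bash
I='python3 -m inch'
$I '[[[0.5,0,1,0,0,0,1],[0,0,1,0,0,0,1],[0,0,0.6,0,0,0,1],[0,0,0.3,0,0,0,1],[0,0,0,0,0,0,1]]]' 20
for k in 1 2 3 4 5 6 7 8; do $I '[[[0,0,0.1,0,0,0,1],[0,0,0,0,0,0,1]]]' | tee o; python3 -c "
import re;F=eval(re.search(r'force: (.*)',open('o').read())[1]);exit(abs(F[2])>7)" || break; done | grep -E 'pos|force'
```

```text
t: 51.45
tool_pos: [0.5766, -0.0222, 0.1414]
orientation: [-0.97, -2.987, 0.0]
force: [-0.1, -0.5, 0.3]
opening: 0.0007
tool_pos: [0.5774, -0.0223, 0.1417]
force: [0.4, 0.4, 0.4]
tool_pos: [0.5772, -0.0223, 0.1404]
force: [0.1, 0.0, -0.2]
tool_pos: [0.5771, -0.0222, 0.1392]
force: [0.5, 0.2, 0.6]
tool_pos: [0.577, -0.0222, 0.1381]
force: [0.2, -0.4, -0.8]
tool_pos: [0.5771, -0.0222, 0.1373]
force: [-0.0, -0.4, -0.3]
tool_pos: [0.5771, -0.0221, 0.1363]
force: [-0.0, 0.7, 0.7]
tool_pos: [0.5771, -0.0222, 0.1352]
force: [0.1, 1.1, 1.0]
tool_pos: [0.5772, -0.0222, 0.1345]
force: [-2.2, 0.1, 2.5]
```

```bash
I='python3 -m inch'
for k in 1 2 3 4; do $I '[[[0,0,0.1,0,0,0,1],[0,0,0,0,0,0,1]]]' | tee o; python3 -c "
import re;F=eval(re.search(r'force: (.*)',open('o').read())[1]);exit(abs(F[2])>9)" || break; done | grep -E 'pos|force'
$I '[[[0,0,-2,0,0,0,1],[0,0,-4,0,0,0,1],[0,0,-4,0,0,0,1],[-2,0,-1,0,0,0,1],[-3,0,0,0,0,0,1]]]'
$I '[[[-2,0,0,0,0,0,1],[0,0,0,0,0,0,1],[0,0,0,0,0,0,1],[0,0,0,0,0,0,1]]]'
python3 -c "
from h import *
go();c=cam('wrist');s=cam('side')
cv2.imwrite('pics/v12.png',np.hstack([cv2.resize(c['image'][0:270,150:420],(450,450),interpolation=cv2.INTER_CUBIC),cv2.resize(s['image'][165:255,260:330],(350,450),interpolation=cv2.INTER_CUBIC)]))"
```

```text
tool_pos: [0.5773, -0.0221, 0.1344]
force: [-4.3, 1.6, 8.4]
tool_pos: [0.5773, -0.0221, 0.1343]
force: [-7.2, 2.0, 13.7]
t: 53.95
tool_pos: [0.6195, -0.0516, 0.2466]
orientation: [0.967, 2.982, 0.002]
force: [0.8, -0.2, -0.0]
opening: 0.0003
t: 54.35
tool_pos: [0.6332, -0.0628, 0.242]
orientation: [-0.97, -2.987, -0.0]
force: [-0.2, -0.0, -0.0]
opening: 0.0005
at [ 0.6332 -0.0628  0.242 ] yaw 144.03 tilt 0.04 open 0.0005 F [-0.2 -0.  -0. ] t 54.4
```

View pics/v12.png

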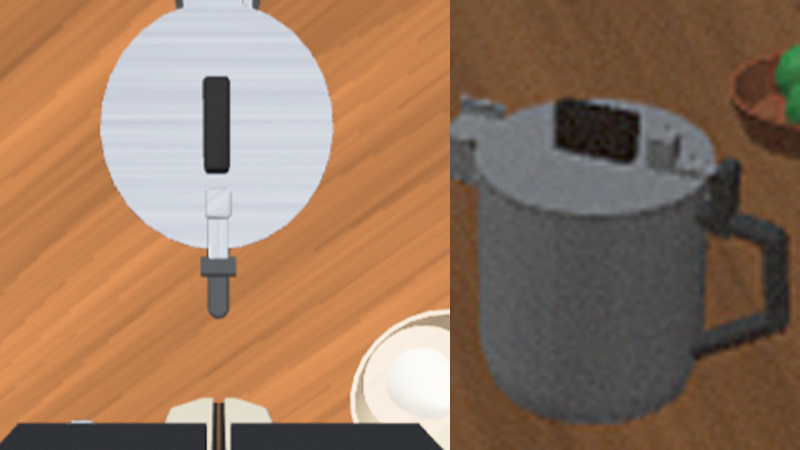

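The clip lies flat over the lid, on a firm stop with the tab top at about 0.163 m (0.164 expected). The lid is flush and the gripper is clear. Handing in.

```bash
python3 -c "
from h import *
t=cam('top')
print([ce.round(1) for ce,st in blobs(t,(345,165,420,250),30,300)])
print(robot.close_job())"
```

```text
[array([348.2, 167.2])]
the job is handed in; nothing more can be done
None
```

The pitcher is ready, but one force reading during the run went over the limit, so the run may be judged a failure. On the first puck, a fast descent overshot by about 3 mm and the fingertips struck the board. The wrist force read 250 N, against the 120 N limit. After that I slowed every descent, and no later reading at the end of a move passed about 14 N.

**What was done:** I swung the clip back, put all five pucks in the pitcher and set the lid on with its tongue in the spout. Then I swung the clip down and pressed it onto its stop. The job took about 55 s of the 210 s allowed.

**Last checks:**
- **Pucks:** none are left on the board. Before the lid went on, the view into the pitcher showed them stacked well below the rim. Only three or four could be told apart, but all five were released inside. The one blob in the final top picture, at px (348,167), lies where the slotted spoon's head is, though I did not view that picture.
- **Lid:** it made contact within 0.1 mm of the predicted seated height, and the pictures show it flush with the tongue between the cheeks.
- **Clip:** it stopped firmly at 14 N with the tab top at about 0.163 m, where 0.164 m is expected for fully down.
- **Juicer bowl, dish and spoon:** I never reached for them, but I did not re-measure their positions at the end.

**Disagreement with the description:** touching the board showed the fingertips end about 28 mm above the stated TCP. This made the first try at gripping the clip miss, and I allowed for it from then on.

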